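Load and clamp a square tube in a tack-weld fixture

ROBOT

A 6-joint arm with a two-finger parallel gripper is mounted at the origin on the work surface. World frame = base frame: x ahead of the robot, y to its left, z up, the work surface at z = 0. Lengths are in mm, angles in rad, forces in N, time in s.
With the tool pointing down it reaches from about 350 to 975 mm from the base axis. Payload 7.1 kg.
Tool frame: the origin (TCP) lies at the very end of the fingers, on their centre line; the grasp point (between the pads) lies 19 mm behind it; y points along the fingers, x is the direction in which the jaws open and shut, and the axes are right-handed (so a half turn about y gives the same grasp; the last joint's range is limited). The gripper opens to 88 mm and grips with 3 to 60 N. Pads are 20 mm wide; open, the fingers measure 115 mm over their backs; the gripper's body (75 mm by 178 mm) begins 61 mm behind the grasp point.
Start: joints at [1.308, 0.423, 1.63, -0, 1.089, -0.019], TCP at [150.839, 606.508, 222.675] pointing down, gripper open.
Joint ranges: [-3, 3], [-0.9, 2.11], [0.09, 2.58], [-1.31, 4.45], [0.11, 2.69], [-2.54, 2.54]. Speed limits (rad/s): [2.39, 2.39, 3.01, 3.14, 3.14, 3.14].

INTERFACE

Orientations are given as a rotation vector (axis times angle).
In Python, from workcell import ctrl gives the robot as it stands. The module is installed in compiled form; this text tells all that it offers.
- The arm moves only by the tool carry_out, never from a script. Its arguments are lists of equal length, an entry for each row: "delta_pos": the shift along the tool's x, y, z in cm, a list of three; "rotation": the turn, a rotation vector about the tool's x, y, z in rad, a list of three. In form: {"delta_pos": [[dx, dy, dz], ...], "rotation": [[wx, wy, wz], ...]}. A call has 1 to 12 rows; each row is the pose to reach, as a shift and turn from the pose commanded when the call began, along the tool's axes at that moment; what a row does not reach only later rows make up. A row lasts 1/12 s, in which the tool goes at most 41.7 mm and 7.16 degrees, less where a joint would pass 70% of its speed; a pose out of reach is approached as far as the arm can. A call with a gripper value outside its range is refused whole. "hand" is the closure in counts, from 0 (fully open) to 255 (shut), set as the call begins (left out, the last holds). The fingers move at their own pace and stop on an object; the grip force is fixed at half the most. Time passes only in rows, so rows that repeat a pose let the fingers close. It gives the time, the measured TCP pose, the force and the opening at its end, in the units of the state.
- ctrl.get_obs(): the state, without advancing time (a new reading comes with each control period).
- ctrl.get_image(name): name is "scene" or "top" or "wrist"; returns the picture (480x640x3 uint8, red, green, blue); there is no depth.
- ctrl.camera_info(name): a dict with "fov_y" (degrees; the focal length in pixels is half the picture's height over the tangent of half this angle, whatever the lens; pixels are square), "cx", "cy" (the principal point, pixels), "R" (3x3) and "t" (3): a world point X has camera coordinates R X + t; the wrist camera has in their place "T_tool_cam" (4x4, takes a point from camera to tool coordinates, whose origin is the TCP and whose axes are the tool frame's). Camera axes: x right, y down, z forward; pixel columns grow to the right and rows downward; lengths in mm; the calibration is good to about 2 mm. A picture is of the moment at which its call begins: read the wrist's pose just before it. camera_info takes no time and is no camera call.
- ctrl.close_job(): hands the job in, once; it reports no verdict.
The state is a dict: "t": time; "qpos": joint angles; "qvel": joint speeds; "joint_torque": joint torques, N m; "ee_pos": TCP position; "orientation": TCP orientation; "ft_force": force on the tool from outside, world axes, zero at the start; "moment": the same for the moment, N m; "width": finger opening in mm.
Only numpy, scipy, OpenCV 4.12 (cv2) and the standard library are available. Lean on these libraries where they do the work, as an engineer would, in place of code of your own. Each camera call takes 0.05 s, during which the arm holds its last target.

TASK

Load the square steel tube into the sloping weld fixture: lay it flat across the two rest rails below the two hinged catches, then push it up the rails and under the hold-down lips until its own edge has lifted both catches and they have dropped behind it. Then swing the cam lever clockwise until the cam's high point is squarely on the sprung plunger, so that the tube is clamped end-on against the foot plate. Let go, and leave the other things on the bench where they are.

Things in the scene. Friction and masses are not known exactly. Their poses are not given: they have to be found in the camera images.
- tube_mid (a point): Centre of the loose square steel tube: 40 x 40 mm outside, 3 mm wall, 180 mm long, about 0.5 kg, lying on the bench (centre 20 mm above it). Axis x runs along its length, z is up as it first lies; the four long faces are alike and so are the two ends.
- deck: The fixture's deck, a plate sloping 30 degrees, low edge towards the robot's left. Origin on its top face; x points up the slope, y to the left as one looks up it, z is its normal (30 degrees off vertical). Deck positions in these notes are (x, y, z) in mm in this frame. Plate: x -120..130, y -215..130, 12 thick; steel stand below. Sites on it have the same axes.
- lay_on (a point): Tube centre when first laid on the rest rails, deck (-37, -5, 30). Two rails along x at y -60 and +60, 14 wide, tops at z 10, x -100..90, with lips 18 high at the low ends (x -108..-100) so that the tube cannot slide off. The tube lies along deck y, across both. Room for fingers beside and between the rails.
- top_stops (a point): Middle between the two top stops, deck (90, 0, 30): blocks at y -60 and +60, 22 wide, their faces at x 90. Each has a hold-down lip over x 76..110, underside at z 54, top at z 62, so the tube (top face at z 50) must be slid in under the lips. Free room for fingers between the stops.
- seat (a point): Tube centre when home and clamped, deck (70, 0, 30): tube along deck y, on the rails, up to the top stops (it may rest up to 5.5 mm lower, on the catches), left end on the foot plate. Before clamping the seat is 190 mm long (foot plate to pad): slide the tube in with its centre 5 mm to the right of home (deck y -9 to -1); the clamp then pushes it left.
- foot_plate (a point): Inner face of the fixed steel foot plate at the tube's left end, deck (78, 90, 30): 8 mm thick, x 49..107, z 1..60, face at y 90.
- catch_left (a joint): Angle of the left gravity catch (rad): 0 at rest, grows as it lifts; falls by its own weight (0.12 kg). Pivot at deck x -59, z 60; arm and bracket at y 108..124, x -79..45, up to z 68. Tooth over the tube's left end (y 73..108): ramp from x 9, z 54 down to x 29, z 40, upright face at x 44.5. A passing tube lifts it about 0.1 rad; it drops once the tube's centre is past deck x 67.
- catch_right (a joint): The same for the right catch, its mirror image (tooth at y -108..-73, arm and bracket at y -124..-108).
- cam (a joint): Cam and lever angle (rad), grows clockwise seen from above, range 0..3.3, starts 0..0.5. At 2.443 the high point is squarely on the plunger and the lever points straight away from it (deck -y); past that the plunger comes back. Eccentric disc, radius 22, 10 mm off its axis, lever opposite the high point. Meets the follower at 0.57. Friction 0.12 Nm holds it where left; under 10 N at the knob.
- cam_axis (a point): Point on the cam's axis at lever height, deck (70, -177, 58). The axis is the deck normal.
- knob_mid (a point): Centre of the black round knob on the lever's end, 80 mm from the cam axis: 22 mm in diameter, 46 mm tall, standing along the deck normal (deck z 62..108, centre 85). It spins freely on its pin, so a gripper can hold it without turning. Nothing near it is higher than deck z 68.
- follower (a joint): Travel of the sprung plunger's follower head towards the tube (m): 0 at rest, 0.013 with the cam's high point squarely on it. Plunger guide block at deck x 53..87, y -136..-114, up to z 46.
- pad (a joint): How far the pressure pad (44 mm disc on the plunger's end, centre deck x 70, z 30) is pushed back against its own spring (m): 0 when free, about 0.003 with the tube clamped (about 17 N).
- offcut: Bystander: short round tube offcut standing on end, 48 mm in diameter, 70 mm tall; origin at its underside.
- hammer: Bystander: hammer lying on the bench, 270 mm long; origin at its middle, x towards the head.
- magnet: Bystander: flat red angle magnet, 100 x 75 x 16 mm, lying; origin under its middle.
Mind the look-alikes: they are no part of the job. Leave any blue, purple or red look-alike of the part that bears tube_mid alone.

How it is judged:
By the outcome, as a careful person would: the job done as asked, in the order asked, and still so for the second after the job is handed in, with the robot touching nothing.
It also fails if it takes over 58 s, if anything falls off the work surface, if the arm or the gripper's body presses on something with over 40 N, if the wrist force passes 120 N, or if a joint passes its speed limit or range.

## Working session

There is one attempt and no reset: what is moved stays moved. The work goes in short steps, Python scripts to look and compute and a tool call to move; the robot and the scene stay as the last step left them, time stands still between calls to the robot, and variables do not carry over. Pictures are saved under pics/ and viewed, and the job is handed in when it is done.

Besides the shell and the picture viewer there is one more tool, called after "Call:" as name(argument=value, ...), one argument or row to a line, values as JSON. carry_out: Moves the arm, as the interface text tells. Its arguments: {"type":"object","properties":{"delta_pos":{"type":"array","items":{"type":"array","items":{"type":"number"}}},"rotation":{"type":"array","items":{"type":"array","items":{"type":"number"}}},"hand":{"type":"number"}},"required":["delta_pos","rotation"]}

```bash
mkdir -p pics
cat > h.py <<'E'
import numpy as np, cv2
from scipy.spatial.transform import Rotation as R
from workcell import ctrl
def save(name,fn):
    im=ctrl.get_image(name); cv2.imwrite('pics/'+fn,im[:,:,::-1]); return im
E
python3 - <<'E'
from h import *
np.set_printoptions(precision=4,suppress=True)
print(ctrl.get_obs())
save('scene','s0.png');save('top','t0.png');save('wrist','w0.png')
for n in ('scene','top','wrist'): print(n,ctrl.camera_info(n))
E
```

```text
{'t': 0.0, 'qpos': array([ 1.3081,  0.4238,  1.6307,  0.    ,  1.0886, -0.019 ]), 'qvel': array([-0.0014, -0.0002, -0.0014, -0.0011,  0.001 ,  0.0005]), 'joint_torque': array([  0.0019, -54.4625, -27.3662,   0.0644,   0.0228,  -0.0001]), 'ee_pos': array([150.6671, 606.0172, 221.9214]), 'orientation': array([-1.3156, -1.0269,  1.0289]), 'ft_force': array([ 0.1524,  0.7412, -0.2386]), 'moment': array([-0.0046, -0.0352, -0.019 ]), 'width': 88.13067375341134}
scene {'fov_y': 54.25094590252433, 'cx': 315.39737376641307, 'cy': 238.25662585528957, 'R': array([[ 0.4539,  0.8909,  0.0154],
       [ 0.6591, -0.324 , -0.6787],
       [-0.5997,  0.3182, -0.7342]]), 't': array([-220.3077, -211.6772, 1520.2213])}
top {'fov_y': 45.62031923962849, 'cx': 309.5381424880168, 'cy': 244.40950711355688, 'R': array([[ 0.0079, -0.9999,  0.0097],
       [-0.9821, -0.0096, -0.188 ],
       [ 0.188 , -0.0081, -0.9821]]), 't': array([ -22.4158,  493.3201, 1534.0561])}
wrist {'fov_y': 71.77247115263248, 'cx': 317.8373302748755, 'cy': 238.48255979374727, 'T_tool_cam': array([[   1.    ,    0.0015,    0.0012,    0.6083],
       [  -0.0007,   -0.2645,    0.9644, -161.3949],
       [   0.0017,   -0.9644,   -0.2645,   72.1959],
       [   0.    ,    0.    ,    0.    ,    1.    ]])}
```

View pics/s0.png

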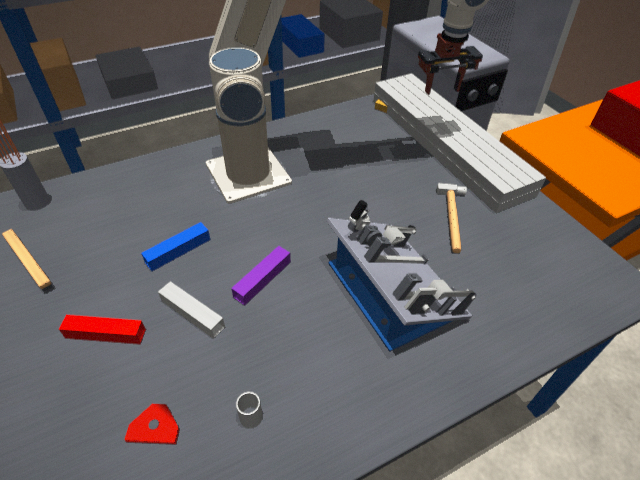

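View pics/t0.png

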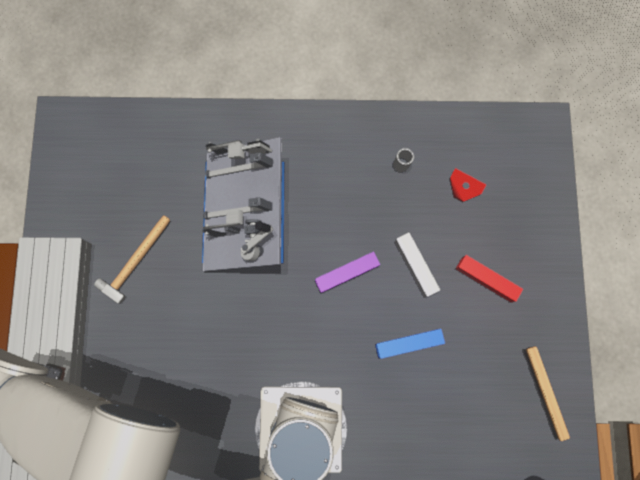

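View pics/w0.png

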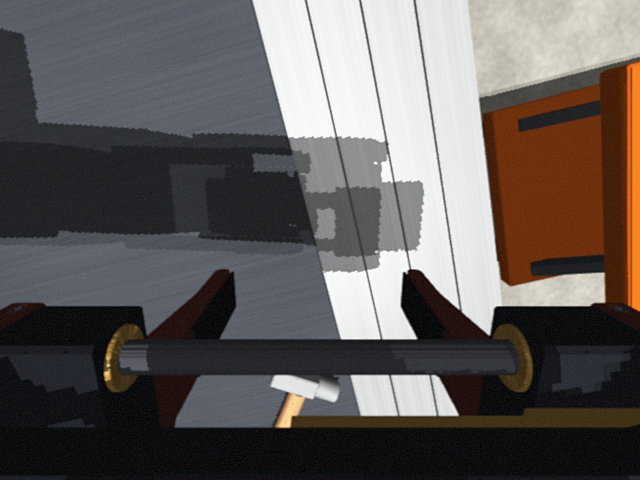

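The candidates for the tube, by top/scene pixel, are:
- grey-white bar: (418,264) / (191,309)
- purple: (347,272) / (262,275)
- blue: (410,344) / (176,246)
- red: (490,278) / (102,329)
- wooden sticks: (547,393), plus the hammer

The bare steel (grey) one is the right one. I'll check it in a close crop.

Run:
```python
import cv2
t=cv2.imread('pics/t0.png');s=cv2.imread('pics/s0.png')
cv2.imwrite('pics/ct.png',cv2.resize(t[125:285,190:300],None,fx=3.7,fy=3.7,interpolation=cv2.INTER_CUBIC))
cv2.imwrite('pics/cs.png',cv2.resize(s[195:355,320:485],None,fx=3.7,fy=3.7,interpolation=cv2.INTER_CUBIC))
a=cv2.resize(t[220:310,380:460],None,fx=5,fy=5,interpolation=cv2.INTER_CUBIC)
b=cv2.resize(s[270:360,150:230],None,fx=5,fy=5,interpolation=cv2.INTER_CUBIC)
import numpy as np
cv2.imwrite('pics/tube.png',np.hstack([a,b]))
```

```text
(no output)
```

View pics/ct.png

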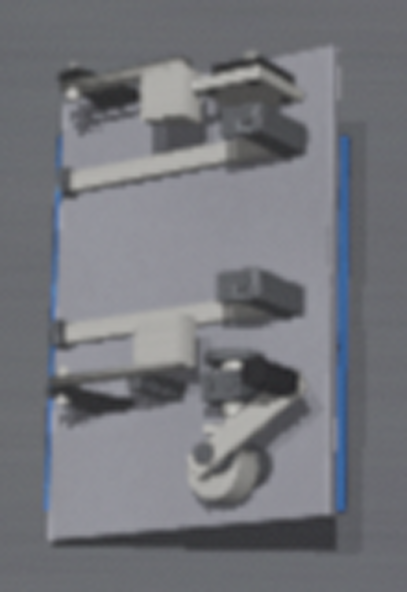

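View pics/cs.png

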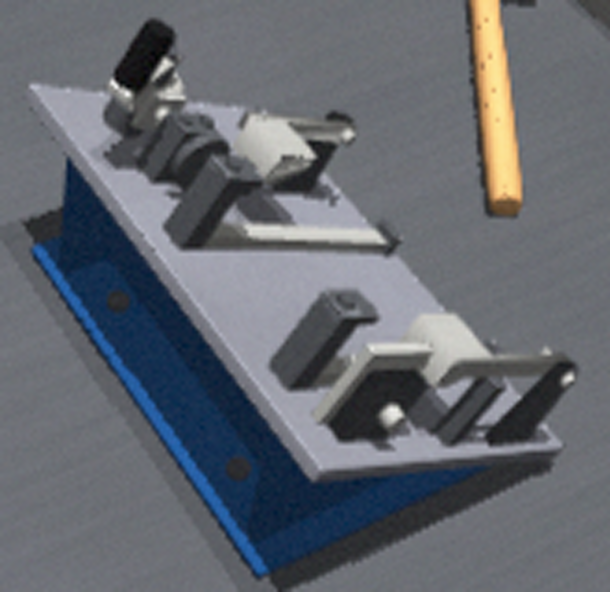

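View pics/tube.png

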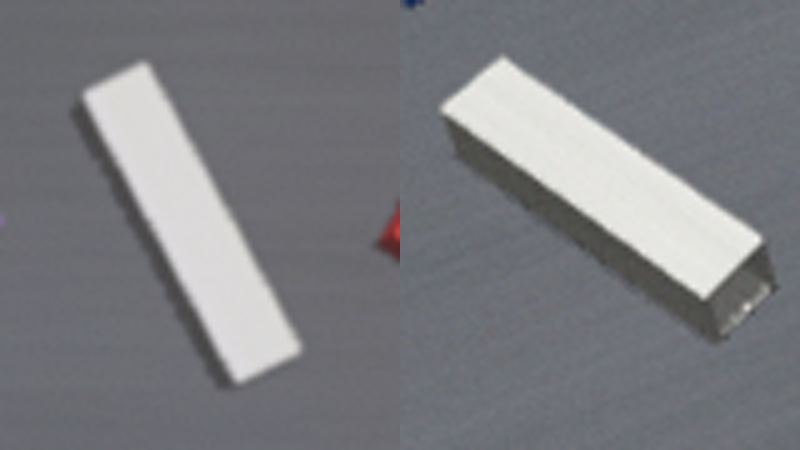

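Both crops show a white-grey hollow square tube, with its top face at top-view px of about (396.6,239)–(440,290). That's the right one. Next I'll fit the poses.

```bash
cat >> h.py <<'E'
np.set_printoptions(precision=4,suppress=True)
CI={n:ctrl.camera_info(n) for n in('scene','top','wrist')}
def proj(n,X,tool=None):
    c=CI[n];f=240/np.tan(np.radians(c['fov_y'])/2);X=np.atleast_2d(X)
    if n=='wrist':
        p,r=tool; T=np.eye(4);T[:3,:3]=R.from_rotvec(r).as_matrix();T[:3,3]=p
        M=np.linalg.inv(T@c['T_tool_cam']);Rr,t=M[:3,:3],M[:3,3]
    else: Rr,t=c['R'],c['t']
    C=X@Rr.T+t
    return np.c_[c['cx']+f*C[:,0]/C[:,2],c['cy']+f*C[:,1]/C[:,2]]
def rdeck(yaw,tilt=np.pi/6):
    # yaw: world heading of deck x (horizontal)
    return R.from_euler('ZY',[yaw,-tilt]).as_matrix()
E
cat > fit.py <<'E'
from h import *
from scipy.optimize import least_squares
# tube
tt=np.array([[83,95],[148,62],[302,350],[237,385]])/5+[380,220]-.4
ts=np.array([[42,108],[103,57],[365,240],[308,299]])/5+[150,270]-.4
# order: A=far end..; local corners (x along, y)
def tub(p):
    x,y,z,a=p; c=np.array([[90,20],[90,-20],[-90,-20],[-90,20]]);
    Rm=np.array([[np.cos(a),-np.sin(a)],[np.sin(a),np.cos(a)]])
    return np.c_[c@Rm.T+[x,y],np.full(4,z)]
# corresponding order in scene: scene camera right ~ +y,... let solver choose over 4 cyc perms
best=None
for k in range(4):
  for kk in range(2):
    P=np.roll(ts if kk==0 else ts[::-1],k,axis=0)
    r=least_squares(lambda p:np.r_[(proj('top',tub(p))-tt).ravel(),(proj('scene',tub(p))-P).ravel()],[560,-200,40,.4])
    if best is None or r.cost<best.cost: best=r
print('tube',best.x,best.cost,best.fun)
dt=np.array([[335,47],[335,517],[48,542]])/3.7+[190,125]-.36
ds=np.array([[32,85],[318,473],[560,445]])/3.7+[320,195]-.36
mt=np.array([[130,130,0],[130,-215,0],[-120,-215,0]]);ms=np.array([[130,-215,0],[130,130,0],[-120,130,0]])
f=lambda p:np.r_[(proj('top',mt@rdeck(p[3],p[4]).T+p[:3])-dt).ravel(),(proj('scene',ms@rdeck(p[3],p[4]).T+p[:3])-ds).ravel()]
r=least_squares(f,[700,250,100,-1.57,.52]);print('deck',r.x,r.cost,r.fun)
r=least_squares(lambda p:f(np.r_[p,np.pi/6]),[700,250,100,-1.57]);print('deck',r.x,r.cost,r.fun)
np.save('deck.npy',r.x)
D=r.x;RD=rdeck(D[3])
for n,P in dict(lay=(-37,-5,30),stops=(90,0,30),seat=(70,0,30),cam=(70,-177,58)).items(): print(n,RD@P+D[:3])
E
python3 fit.py
```

```text
tube [ 443.3105 -318.6719   37.4673    0.4684] 0.650547555413725 [-0.0733 -0.1333 -0.4913  0.2765 -0.3585  0.0579 -0.1051 -0.5002  0.0761
 -0.0732 -0.677  -0.0561 -0.2618  0.1519 -0.04   -0.0353]
deck [636.0877 176.232   80.7665  -1.5614   0.5165] 2.6165301208155043 [-0.1367  0.0369 -1.2412 -0.2189  0.1579 -0.1543 -1.7519  0.1319 -0.012
 -0.2358  0.5378  0.38  ]
deck [636.0923 176.0728  80.4675  -1.5613] 2.821699417150213 [-0.2615 -0.0388 -1.3529 -0.2559  0.4417 -0.0974 -1.6488 -0.0372  0.1558
 -0.4186  0.2432  0.7033]
lay [630.6455 223.0661  87.9483]
stops [636.6904 113.1334 151.4483]
seat [636.5258 130.4531 141.4483]
cam [459.4008 142.7705 165.697 ]
```

```bash
cat > ov.py <<'E'
from h import *
import sys
def boxes():
    B=[(-120,130,-215,130,-12,0)]
    for y in(-60,60): B+= [(-100,90,y-7,y+7,0,10),(-108,-100,y-7,y+7,0,18),(90,110,y-11,y+11,0,54),(76,110,y-11,y+11,54,62)]
    B+=[(49,107,90,98,1,60),(53,87,-136,-114,0,46)]
    return B
def draw(im,n,p,z,crop,tool=None,out='o.png',angle=None):
    x0,x1,y0,y1=crop
    big=cv2.resize(im[y0:y1,x0:x1],None,fx=z,fy=z,interpolation=cv2.INTER_CUBIC).copy()
    RD=rdeck(p[3])
    for b in boxes():
        c=np.array([[b[i],b[2+j],b[4+k]] for i in(0,1) for j in(0,1) for k in(0,1)],float)
        q=((proj(n,c@RD.T+p[:3],tool)-[x0,y0]+.5)*z-.5)
        for i in range(8):
            for j in range(i):
                if bin(i^j).count('1')==1: cv2.line(big,tuple(np.int32(q[i])),tuple(np.int32(q[j])),(0,0,255),1,cv2.LINE_AA)
    cv2.imwrite('pics/'+out,big)
if __name__=='__main__':
    p=np.load('deck.npy')
    draw(cv2.imread('pics/t0.png'),'top',p,3.7,(190,300,125,285),out='ot%s.png'%sys.argv[1])
    draw(cv2.imread('pics/s0.png'),'scene',p,3.7,(320,485,195,355),out='os%s.png'%sys.argv[1])
E
python3 ov.py 1
```

```text
(no output)
```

View pics/ot1.png

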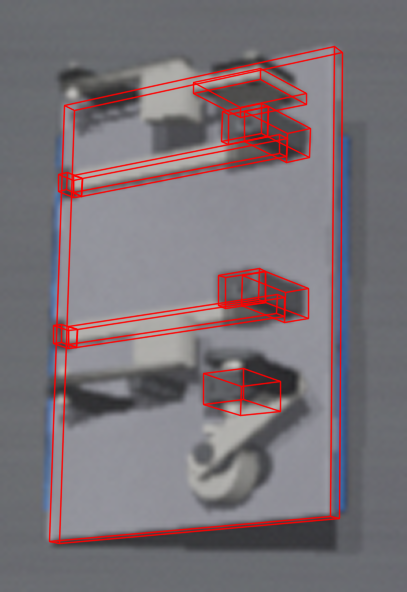

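View pics/os1.png

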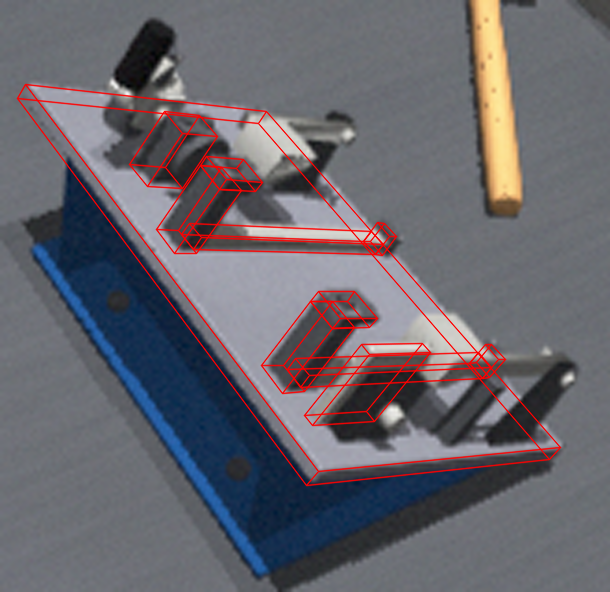

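```bash
cat > mv.py <<'E'
from h import *
def plan(p,Rm,o=None):
    """print delta in tool frame(cm) & rotvec for target"""
    o=o or ctrl.get_obs(); R0=R.from_rotvec(o['orientation']).as_matrix()
    d=R0.T@(np.array(p)-o['ee_pos'])/10; w=R.from_matrix(R0.T@Rm).as_rotvec()
    return d,w
def Rt(x,y):
    x=np.array(x,float);y=np.array(y,float);y/=np.linalg.norm(y);x-=y*(x@y);x/=np.linalg.norm(x);return np.c_[x,y,np.cross(x,y)]
E
python3 - <<'E'
from mv import *
o=ctrl.get_obs();R0=R.from_rotvec(o['orientation']).as_matrix();print(R0)
D=np.load('deck.npy');RD=rdeck(D[3]);print(RD)
for s in(1,-1):
    Rg=Rt(s*RD[:,0],-RD[:,2]); 
    print(s,plan(RD@[-20,-30,250]+D[:3],Rg))
    a=.4684; Rg=Rt(s*np.array([np.sin(a),-np.cos(a),0]),[0,0,-1])
    print(s,plan([443,-319,200],Rg))
E
```

```text
[[ 0.2414 -0.0003 -0.9704]
 [ 0.9704 -0.0012  0.2414]
 [-0.0012 -1.      0.    ]]
[[ 0.0082  1.     -0.0048]
 [-0.866   0.0095  0.5   ]
 [ 0.5    -0.      0.866 ]]
1 (array([-16.998 ,  -6.4713, -51.0101]), array([-0.7477,  2.7972, -0.0956]))
1 (array([-82.7179,   2.3049, -50.692 ]), array([ 0.0015,  2.4294, -0.0006]))
-1 (array([-16.998 ,  -6.4713, -51.0101]), array([-0.0665, -0.2474,  0.5196]))
-1 (array([-82.7179,   2.3049, -50.692 ]), array([-0.0004, -0.7122, -0.0011]))
```

Run:
```python
from mv import *
D=np.load('deck.npy');RD=rdeck(D[3])
Rg=Rt(-RD[:,0],-RD[:,2]); p=RD@[0,-70,190]+D[:3]
print(p,plan(p,Rg))
```

```text
[565.1927 270.4034 245.0123] (array([-22.5764,  -2.2684, -48.3236]), array([-0.0665, -0.2474,  0.5196]))
```

Call:
carry_out(
  delta_pos=[
    [-22.58,-2.27,-48.32],
    [-22.58,-2.27,-48.32],
    [-22.58,-2.27,-48.32],
    [-22.58,-2.27,-48.32],
    [-22.58,-2.27,-48.32],
    [-22.58,-2.27,-48.32],
    [-22.58,-2.27,-48.32],
    [-22.58,-2.27,-48.32],
    [-22.58,-2.27,-48.32],
    [-22.58,-2.27,-48.32],
    [-22.58,-2.27,-48.32],
    [-22.58,-2.27,-48.32],
  ],
  rotation=[
    [-0.066,-0.247,0.52],
    [-0.066,-0.247,0.52],
    [-0.066,-0.247,0.52],
    [-0.066,-0.247,0.52],
    [-0.066,-0.247,0.52],
    [-0.066,-0.247,0.52],
    [-0.066,-0.247,0.52],
    [-0.066,-0.247,0.52],
    [-0.066,-0.247,0.52],
    [-0.066,-0.247,0.52],
    [-0.066,-0.247,0.52],
    [-0.066,-0.247,0.52],
  ],
)

```text
t: 1.15
ee_pos: [540.2, 290.4, 243.8]
orientation: [-1.581, -0.923, 1.59]
ft_force: [0.3, 0.4, 0.9]
width: 87.9
```

Call:
carry_out(
  delta_pos=[
    [-1.3,0.9,-2.6],
    [-1.3,0.9,-2.6],
    [-1.3,0.9,-2.6],
  ],
  rotation=[
    [0,0,0],
    [0,0,0],
    [0,0,0],
  ],
)

```text
t: 1.4
ee_pos: [565.8, 275.1, 242.0]
orientation: [-1.581, -0.92, 1.588]
ft_force: [-0.0, 0.1, 0.1]
width: 87.9
```

Run:
```python
from ov import *
o=ctrl.get_obs(); im=save('wrist','w1.png')
np.savez('w1.npz',p=o['ee_pos'],r=o['orientation'])
print(o['ee_pos'],o['orientation'],o['qvel'],o['qpos'])
draw(cv2.imread('pics/w1.png'),'wrist',np.load('deck.npy'),1.25,(0,640,0,480),(o['ee_pos'],o['orientation']),'w1o.png')
```

```text
[565.7698 275.136  242.0338] [-1.581  -0.9197  1.5876] [ 0.0455 -0.009   0.0188  0.0114  0.0055  0.0065] [ 0.6335  0.5699  1.4398 -0.4181  1.4684 -0.8285]
```

View pics/w1o.png

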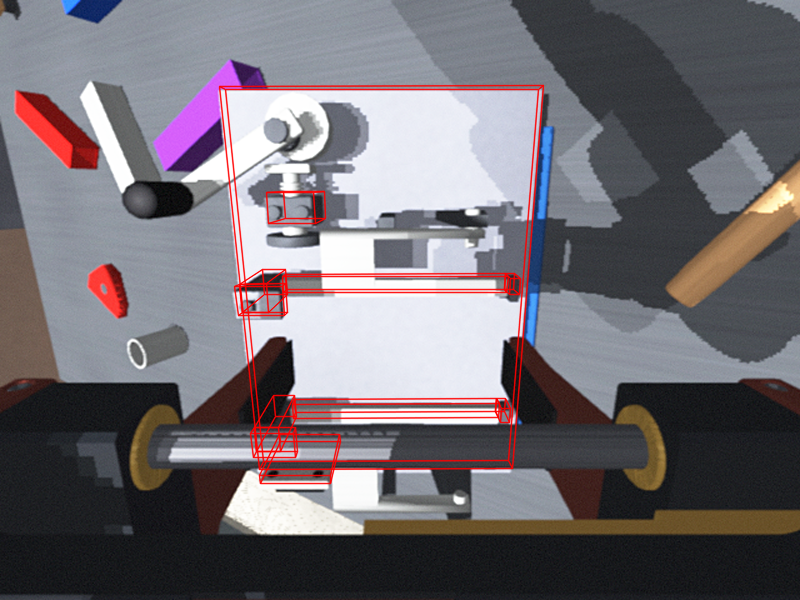

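View pics/w1.png

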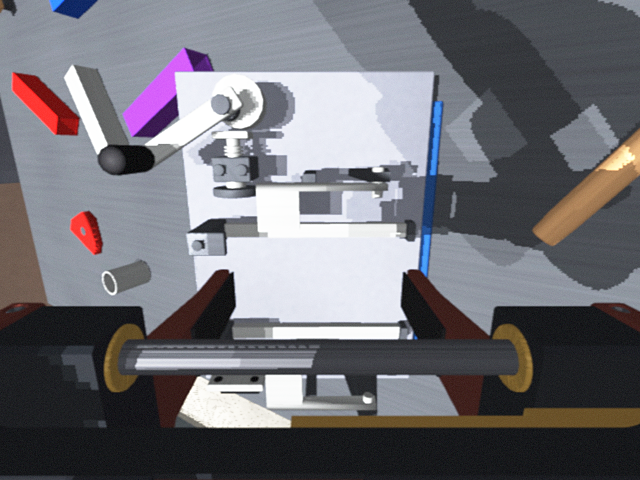

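Run:
```python
from ov import *
z=np.load('w1.npz')
im=cv2.imread('pics/w1.png')
cv2.imwrite('pics/w1c.png',cv2.resize(im[60:260,170:440],None,fx=2.95,fy=2.95,interpolation=cv2.INTER_CUBIC))
draw(im,'wrist',np.load('deck.npy'),2.95,(170,440,60,260),(z['p'],z['r']),'w1co.png')
```

```text
(no output)
```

View pics/w1c.png

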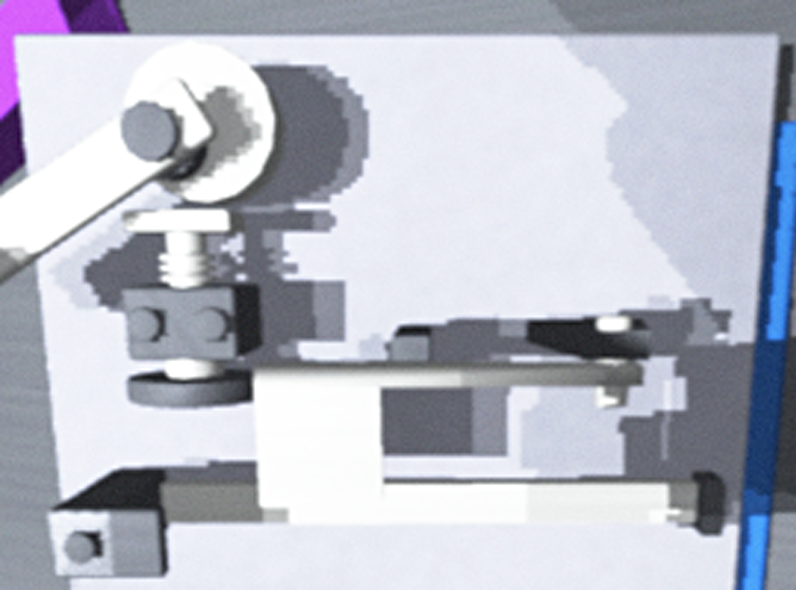

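View pics/w1co.png

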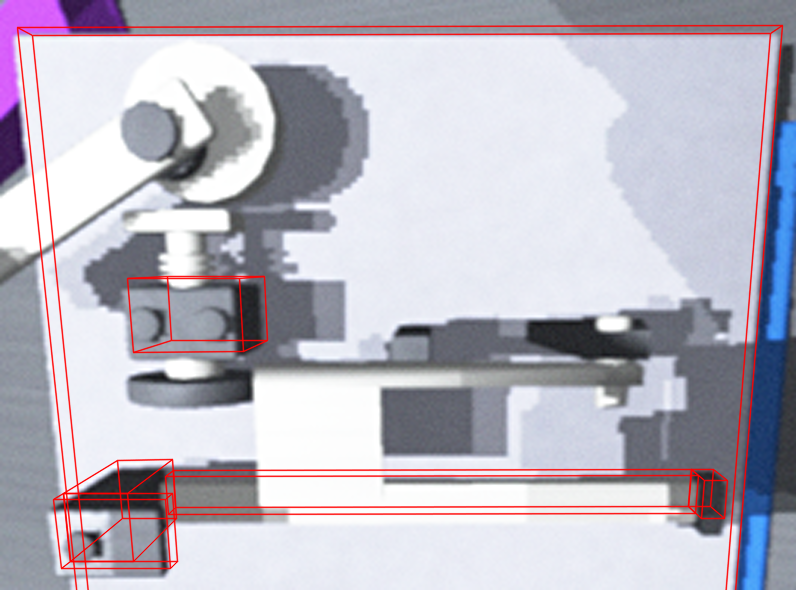

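```bash
cat > fit2.py <<'E'
from h import *
from scipy.optimize import least_squares
z=np.load('w1.npz');tool=(z['p'],z['r'])
dt=np.array([[335,47],[335,517],[48,542]])/3.7+[190,125]-.36
ds=np.array([[32,85],[318,473],[560,445]])/3.7+[320,195]-.36
mt=np.array([[130,130,0],[130,-215,0],[-120,-215,0]]);ms=np.array([[130,-215,0],[130,130,0],[-120,130,0]])
W=np.array([[130,-215,0,15,36],[-120,-215,0,777,36],[87,-136,46,125,287],[53,-136,46,235,285],[87,-114,46,130,358],[53,-114,46,236,360],[110,-49,62,58,574],[76,-49,62,165,575],[76,-71,62,163,511],[110,-71,62,50,511]],float)
mw=W[:,:3];dw=W[:,3:]/2.95+[170,60]-.33
fw=lambda p:(proj('wrist',mw@rdeck(p[3]).T+p[:3],tool)-dw).ravel()
ft=lambda p:(proj('top',mt@rdeck(p[3]).T+p[:3])-dt).ravel()
fs=lambda p:(proj('scene',ms@rdeck(p[3]).T+p[:3])-ds).ravel()
x0=np.load('deck.npy')
for nm,f in dict(wrist=fw,ts=lambda p:np.r_[ft(p),fs(p)],all=lambda p:np.r_[fw(p)*.7,2*ft(p),2*fs(p)]).items():
    r=least_squares(f,x0,loss='soft_l1');print(nm,r.x,(r.x-x0),r.cost)
print(r.fun.round(1)); np.save('deck2.npy',r.x)
E
python3 fit2.py
python3 - <<'E'
from ov import *
p=np.load('deck2.npy');z=np.load('w1.npz')
draw(cv2.imread('pics/t0.png'),'top',p,3.7,(190,300,125,285),out='ot2.png')
draw(cv2.imread('pics/w1.png'),'wrist',p,2.95,(170,440,60,260),(z['p'],z['r']),'w1co2.png')
a=cv2.imread('pics/ot2.png');b=cv2.imread('pics/w1co2.png');b=b[:,:390]
cv2.imwrite('pics/c2.png',np.hstack([a[:590],b[:590]]))
E
```

```text
wrist [638.7146 174.1043  80.5971  -1.5636] [ 2.6223 -1.9685  0.1296 -0.0023] 2.811176183012482
ts [635.9387 175.957   80.4201  -1.5612] [-0.1536 -0.1158 -0.0474  0.0001] 2.109555569528741
all [637.9195 175.2279  81.5754  -1.5628] [ 1.8272 -0.845   1.1079 -0.0015] 12.530217992688414
[-0.2 -0.9  0.6 -1.  -0.4 -0.6  0.1 -0.1 -0.2  0.   0.8 -0.5 -0.2  0.2
  0.4 -0.1 -0.4 -1.2 -0.1 -1.2  0.2 -1.5 -2.3 -1.9  1.2 -1.7 -3.   0.3
  0.6  0.2  1.1  2.5]
```

View pics/c2.png

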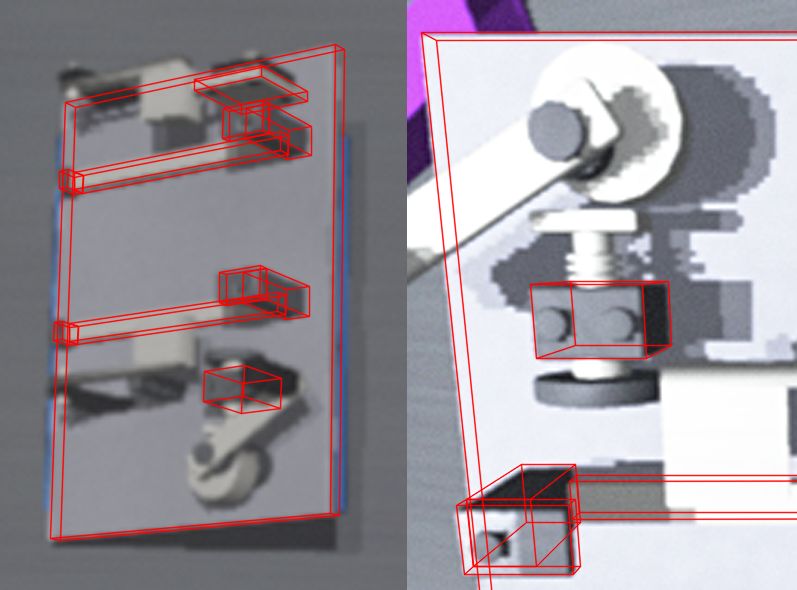

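Run:
```python
from mv import *
np.save('D.npy',[638.3,174.6,81.0,-1.563])
a=.4684; Rg=Rt(-np.array([np.sin(a),-np.cos(a),0]),[0,0,-1])
for p in ([540,200,350],[500,0,340],[443,-319,170]): print(plan(p,Rg))
```

```text
(array([-11.9641,  -5.5551,   2.5573]), array([-0.1215, -0.45  , -0.5133]))
(array([-28.7631,   5.2881,   6.7067]), array([-0.1215, -0.45  , -0.5133]))
(array([-47.8689,  35.9312,  12.6286]), array([-0.1215, -0.45  , -0.5133]))
```

Call:
carry_out(
  delta_pos=[
    [-6,-2.8,1.3],
    [-12,-5.5,2.6],
    [-12,-5.5,2.6],
    [-15.5,-3.5,3.5],
    [-19,-1,4.3],
    [-22.5,1.2,5.2],
    [-26,3.5,6],
    [-28.8,5.3,6.7],
    [-32,10,7.7],
    [-35,15,8.7],
    [-38,20,9.7],
    [-41,25,10.6],
  ],
  rotation=[
    [0,0,0],
    [0,0,0],
    [-0.02,-0.08,-0.08],
    [-0.04,-0.14,-0.16],
    [-0.06,-0.2,-0.24],
    [-0.08,-0.27,-0.32],
    [-0.1,-0.34,-0.4],
    [-0.12,-0.45,-0.513],
    [-0.122,-0.45,-0.513],
    [-0.122,-0.45,-0.513],
    [-0.122,-0.45,-0.513],
    [-0.122,-0.45,-0.513],
  ],
)

```text
t: 2.45
ee_pos: [477.1, -124.0, 273.3]
orientation: [-0.95, -1.549, 1.547]
ft_force: [-0.0, -0.6, -0.1]
width: 87.9
```

Run:
```python
from mv import *
a=.4684; Rg=Rt(-np.array([np.sin(a),-np.cos(a),0]),[0,0,-1])
print(ctrl.get_obs()['qpos'])
for p in ([443,-319,170],): print(plan(p,Rg))
```

```text
[-0.2791  0.1644  1.867   0.001   1.1079 -2.3219]
(array([-15.8108,  10.3185,  11.9143]), array([ 0.0023,  0.0032, -0.0009]))
```

The last joint would run out of range with this hand orientation (j6 = -2.32), so I'll take the half-turned grasp instead.

Call:
carry_out(
  delta_pos=[
    [-4,1,3],
    [-8,2,6],
    [-12,3,9],
    [-15.8,4,11.9],
    [-15.8,6,11.9],
    [-15.8,8,11.9],
    [-15.8,8,11.9],
    [-15.8,8,11.9],
    [-15.8,8,11.9],
    [-15.8,8,11.9],
    [-15.8,8,11.9],
    [-15.8,8,11.9],
  ],
  rotation=[
    [0,0.12,0],
    [0,0.24,0],
    [0,0.36,0],
    [0,0.48,0],
    [0,0.6,0],
    [0,0.72,0],
    [0,0.84,0],
    [0,0.96,0],
    [0,1.08,0],
    [0,1.2,0],
    [0,1.32,0],
    [0,1.44,0],
  ],
)

```text
t: 3.45
ee_pos: [444.0, -316.6, 193.4]
orientation: [-1.519, -0.469, 0.467]
ft_force: [0.4, -0.9, -0.1]
width: 87.8
```

Run:
```python
from mv import *
a=.4684; Rg=Rt(np.array([np.sin(a),-np.cos(a),0]),[0,0,-1])
print(ctrl.get_obs()['qpos'])
for p in ([443,-319,190],): print(plan(p,Rg))
```

```text
[-0.6421  0.3444  1.8309  0.0015  0.9659 -1.24  ]
(array([-0.2135,  0.3442, -0.1402]), array([-0.0011,  1.6994,  0.001 ]))
```

Call:
carry_out(
  delta_pos=[
    [0,0,0],
    [0,0,0],
    [0,0,0],
    [0,0,0],
    [0,0,0],
    [0,0,0],
    [0,0,0],
    [0,0,0],
    [0,0,0],
    [0,0,0],
    [0,0,0],
    [0,0,0],
  ],
  rotation=[
    [0,0.12,0],
    [0,0.24,0],
    [0,0.36,0],
    [0,0.48,0],
    [0,0.6,0],
    [0,0.72,0],
    [0,0.84,0],
    [0,0.96,0],
    [0,1.08,0],
    [0,1.2,0],
    [0,1.32,0],
    [0,1.44,0],
  ],
)

```text
t: 4.45
ee_pos: [444.0, -316.6, 193.5]
orientation: [-1.467, 0.658, -0.659]
ft_force: [-0.5, 1.1, 0.7]
width: 87.9
```

Call:
carry_out(
  delta_pos=[
    [0,0,0],
    [0,0,0],
    [0,0,0],
    [0,0,0],
  ],
  rotation=[
    [0,0.12,0],
    [0,0.24,0],
    [0,0.24,0],
    [0,0.24,0],
  ],
)

```text
t: 4.78
ee_pos: [443.9, -317.1, 193.5]
orientation: [-1.403, 0.835, -0.836]
ft_force: [-0.7, 0.5, -0.0]
width: 87.9
```

```bash
cat > ovt.py <<'E'
from mv import *
def tubepts(x,y,a,z0=0,z1=40):
    c=np.array([[i*90,j*20,k] for i in(-1,1) for j in(-1,1) for k in(z0,z1)],float)
    return np.c_[c[:,:2]@np.array([[np.cos(a),np.sin(a)],[-np.sin(a),np.cos(a)]])+[x,y],c[:,2]]
E
python3 - <<'E'
from ovt import *
o=ctrl.get_obs(); save('wrist','w2.png'); im=cv2.imread('pics/w2.png')
print(o['ee_pos'],o['orientation'],o['qpos'])
np.savez('w2.npz',p=o['ee_pos'],r=o['orientation'])
q=proj('wrist',tubepts(443.3,-318.7,.4684),(o['ee_pos'],o['orientation'])); print(q)
for i in range(8):
  for j in range(i):
    if bin(i^j).count('1')==1: cv2.line(im,tuple(np.int32(q[i])),tuple(np.int32(q[j])),(0,0,255),1)
cv2.imwrite('pics/w2o.png',im)
E
```

```text
[ 443.9001 -317.1273  193.5209] [-1.4032  0.835  -0.8365] [-0.6428  0.3444  1.8306  0.0013  0.9658  0.4303]
[[333.958  294.8791]
 [335.7807 311.1218]
 [299.5264 293.9269]
 [297.512  310.0795]
 [341.5356 132.4648]
 [344.6186 130.3292]
 [302.3437 131.216 ]
 [300.3776 128.9169]]
```

View pics/w2o.png

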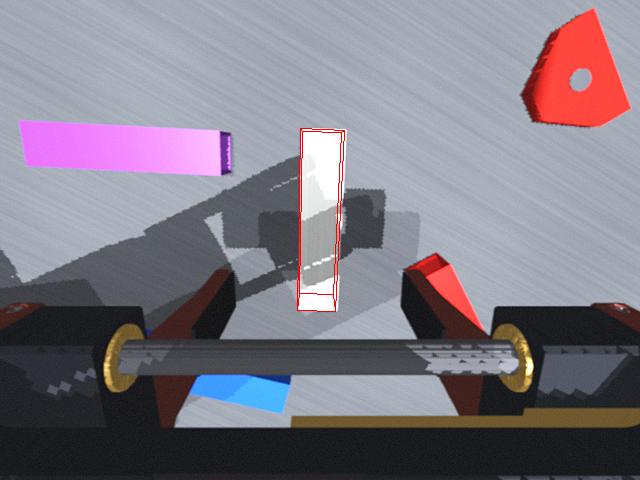

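The overlay fits the white tube to within about 2 px (image 300–346 × 129–311), so I'll descend and grip.

Run:
```python
from mv import *
a=.4684; Rg=Rt(np.array([np.sin(a),-np.cos(a),0]),[0,0,-1])
print(plan([443.5,-319,9],Rg))
```

```text
(array([ 0.118 , 18.4528, -0.1316]), array([-0.0013,  0.0286,  0.0004]))
```

Call:
carry_out(
  delta_pos=[
    [0.12,4,-0.13],
    [0.12,8,-0.13],
    [0.12,12,-0.13],
    [0.12,15,-0.13],
    [0.12,17.5,-0.13],
    [0.12,18.4,-0.13],
    [0.12,18.4,-0.13],
    [0.12,18.4,-0.13],
  ],
  rotation=[
    [0,0.028,0],
    [0,0.028,0],
    [0,0.028,0],
    [0,0.028,0],
    [0,0.028,0],
    [0,0.028,0],
    [0,0.028,0],
    [0,0.028,0],
  ],
)

```text
t: 5.5
ee_pos: [443.6, -320.1, 9.9]
orientation: [-1.393, 0.859, -0.861]
ft_force: [-0.1, 0.2, -0.2]
width: 87.8
```

Call:
carry_out(
  delta_pos=[
    [0,0,0],
    [0,0,0],
    [0,0,0],
    [0,0,0],
    [0,0,0],
    [0,0,0],
    [0,0,0],
    [0,0,0],
  ],
  rotation=[
    [0,0,0],
    [0,0,0],
    [0,0,0],
    [0,0,0],
    [0,0,0],
    [0,0,0],
    [0,0,0],
    [0,0,0],
  ],
  hand=255,
)

```text
t: 6.17
ee_pos: [443.2, -320.2, 9.6]
orientation: [-1.393, 0.86, -0.862]
ft_force: [-0.6, -0.0, 1.9]
width: 39.9
```

```bash
cat >> mv.py <<'E'
D=np.array([638.3,174.6,81.0,-1.563]);RD=rdeck(D[3])
RG=Rt(RD[:,0],-RD[:,2])
def W(d): return RD@np.array(d,float)+D[:3]
def dk(p): return RD.T@(np.array(p)-D[:3])
E
python3 - <<'E'
from mv import *
for p in([443,-320,220],[500,-50,350],[540,100,345],W([-37,-5.8,270])): print(np.round(p),plan(p,RG))
E
```

```text
[ 443 -320  220] (array([ -0.0094, -21.0397,   0.0155]), array([-0.1208,  0.4451, -0.5138]))
[500 -50 350] (array([-21.5951, -34.036 ,  17.2099]), array([-0.1208,  0.4451, -0.5138]))
[540 100 345] (array([-33.2212, -33.5326,  27.4973]), array([-0.1208,  0.4451, -0.5138]))
[631. 342. 296.] (array([-50.7522, -28.6556,  46.4554]), array([-0.1208,  0.4451, -0.5138]))
```

Call:
carry_out(
  delta_pos=[
    [0,-4,0],
    [0,-8,0],
    [0,-12,0],
    [0,-16,0],
    [-2.5,-19,2],
    [-5,-21.5,4],
    [-7.5,-24,6],
    [-10,-26,8],
    [-12.5,-28,10],
    [-15.5,-30,12.4],
    [-18.5,-32,14.8],
    [-21.6,-34,17.2],
  ],
  rotation=[
    [0,0,0],
    [0,0,0],
    [0,0,0],
    [0,0,0],
    [0,0.03,0],
    [0,0.1,0],
    [0,0.18,0],
    [0,0.26,0],
    [0,0.34,0],
    [-0.02,0.36,-0.08],
    [-0.04,0.38,-0.17],
    [-0.06,0.4,-0.26],
  ],
)

```text
t: 7.17
ee_pos: [498.3, -54.2, 347.7]
orientation: [-1.427, 1.024, -1.362]
ft_force: [0.7, 0.3, -5.9]
width: 39.8
```

Run:
```python
from mv import *
print(ctrl.get_obs()['qpos'],ctrl.get_obs()['width'])
for p in([540,100,345],W([-37,-5.8,270])): print(np.round(p),plan(p,RG))
```

```text
[ 0.0327  0.1057  1.7852 -0.2832  1.2595  1.6345] 39.83278087415439
[540 100 345] (array([-14.6782,  -3.7864,   5.0451]), array([-0.0158,  0.0468, -0.2543]))
[631. 342. 296.] (array([-38.7141,  -5.4067,  15.542 ]), array([-0.0158,  0.0468, -0.2543]))
```

Call:
carry_out(
  delta_pos=[
    [-3.7,-1,1.3],
    [-7.4,-2,2.6],
    [-11,-3,3.9],
    [-14.7,-3.8,5.1],
    [-18,-4,6.6],
    [-21.5,-4.2,8.1],
    [-25,-4.4,9.6],
    [-28.5,-4.7,11.1],
    [-32,-5,12.6],
    [-35.5,-5.2,14.1],
    [-38.7,-5.4,15.5],
    [-38.7,-5.4,15.5],
  ],
  rotation=[
    [-0.004,0.01,-0.06],
    [-0.008,0.023,-0.12],
    [-0.012,0.035,-0.18],
    [-0.016,0.047,-0.254],
    [-0.016,0.047,-0.254],
    [-0.016,0.047,-0.254],
    [-0.016,0.047,-0.254],
    [-0.016,0.047,-0.254],
    [-0.016,0.047,-0.254],
    [-0.016,0.047,-0.254],
    [-0.016,0.047,-0.254],
    [-0.016,0.047,-0.254],
  ],
)

```text
t: 8.17
ee_pos: [629.8, 346.7, 291.0]
orientation: [-1.589, 0.907, -1.565]
ft_force: [-1.9, -0.9, -6.0]
width: 40.0
```

Run:
```python
from mv import *
o=ctrl.get_obs();print(o['qpos'],o['width'],dk(o['ee_pos']))
for p in([-37,-5.8,100],[-37,-5.8,20]): print(plan(W(p),RG))
```

```text
[ 0.6568  0.6747  1.1397 -0.4062  1.6535  2.244 ] 39.97657095281252 [-44.0511  -7.1232 267.9436]
(array([ 0.792 , 16.7903,  0.1542]), array([ 0.0017,  0.0098, -0.0051]))
(array([ 0.8328, 24.7902,  0.1679]), array([ 0.0017,  0.0098, -0.0051]))
```

Call:
carry_out(
  delta_pos=[
    [0.6,4,0.15],
    [0.8,8,0.15],
    [0.8,12,0.15],
    [0.8,15,0.15],
    [0.8,16.8,0.15],
    [0.8,16.8,0.15],
    [0.8,16.8,0.15],
    [0.8,16.8,0.15],
  ],
  rotation=[
    [0,0.01,-0.005],
    [0,0.01,-0.005],
    [0,0.01,-0.005],
    [0,0.01,-0.005],
    [0,0.01,-0.005],
    [0,0.01,-0.005],
    [0,0.01,-0.005],
    [0,0.01,-0.005],
  ],
)

```text
t: 8.83
ee_pos: [632.8, 251.8, 155.7]
orientation: [-1.58, 0.91, -1.584]
ft_force: [0.0, 0.1, -5.2]
width: 39.9
```

Run:
```python
from ov import *
import mv
o=ctrl.get_obs(); save('wrist','w3.png'); save('scene','s3.png')
print(o['qpos'],mv.dk(o['ee_pos']),mv.plan(mv.W([-37,-5.8,25]),mv.RG))
draw(cv2.imread('pics/w3.png'),'wrist',mv.D,1.25,(0,640,0,480),(o['ee_pos'],o['orientation']),'w3o.png')
s=cv2.imread('pics/s3.png');cv2.imwrite('pics/s3c.png',cv2.resize(s[160:360,310:510],None,fx=3,fy=3,interpolation=cv2.INTER_CUBIC))
```

```text
[ 0.5563  0.7202  1.38   -0.4522  1.3559  2.2946] [-29.5492  -4.89   103.3435] (array([-0.7372,  7.9348, -0.1483]), array([-0.0025, -0.0069, -0.0012]))
```

View pics/w3o.png

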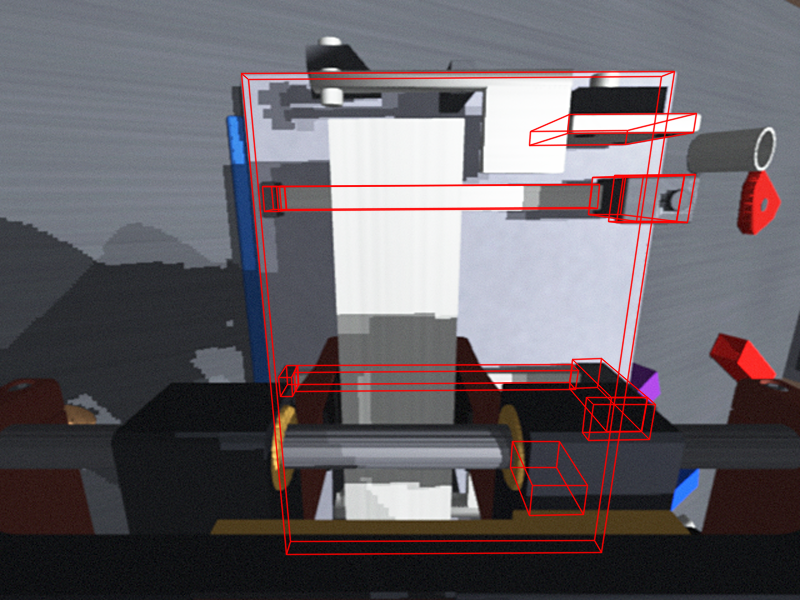

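View pics/s3c.png

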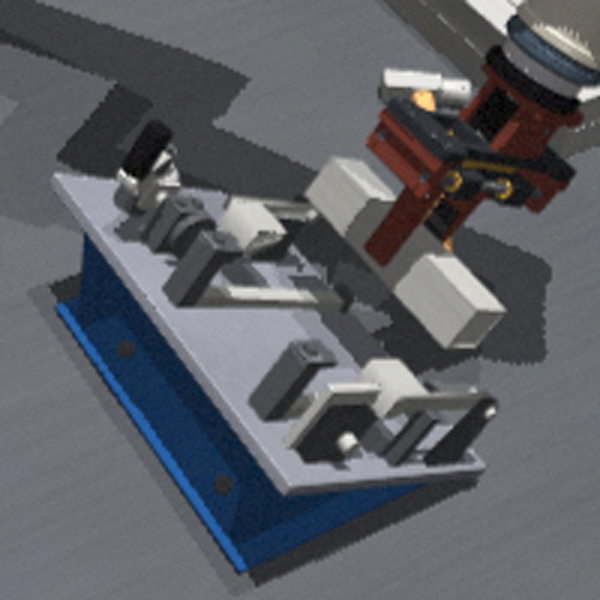

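The overlay fits very well from this side too. The tube sits square over both rails, below the catch tooth, so I'll lower it.

Call:
carry_out(
  delta_pos=[
    [-0.7,3,-0.15],
    [-0.75,5.5,-0.15],
    [-0.75,7,-0.15],
    [-0.75,7.9,-0.15],
    [-0.75,7.9,-0.15],
    [-0.75,7.9,-0.15],
  ],
  rotation=[
    [0,0,0],
    [0,-0.007,0],
    [0,-0.007,0],
    [0,-0.007,0],
    [0,-0.007,0],
    [0,-0.007,0],
  ],
)

```text
t: 9.43
ee_pos: [631.9, 218.5, 83.9]
orientation: [-1.584, 0.906, -1.578]
ft_force: [0.2, 0.6, -5.2]
width: 39.7
```

```bash
cat > st.py <<'E'
from mv import *
import sys
o=ctrl.get_obs();print('deck',dk(o['ee_pos']),'F',RD.T@o['ft_force'],'M',RD.T@o['moment'],o['width'],'j',o['qpos'],'t',o['t'])
if len(sys.argv)>1: print(plan(W([float(v) for v in sys.argv[1:4]]),RG))
E
python3 st.py -37 -5.8 19.6
```

```text
deck [-36.5711  -6.0534  24.4778] F [-3.1654  0.2402 -4.2023] M [-0.1045  0.6679  0.1174] 39.66101198933203 j [ 0.5184  0.7837  1.449  -0.4832  1.2232  2.3213] t 9.4333
(array([-0.0428,  0.4878,  0.0246]), array([-0.0015, -0.0002, -0.0002]))
```

Call:
carry_out(
  delta_pos=[
    [0,0.25,0],
    [0,0.4,0],
    [0,0.5,0],
    [0,0.5,0],
    [0,0.5,0],
  ],
  rotation=[
    [0,0,0],
    [0,0,0],
    [0,0,0],
    [0,0,0],
    [0,0,0],
  ],
)

```text
t: 9.85
ee_pos: [632.3, 217.7, 82.4]
orientation: [-1.581, 0.905, -1.579]
ft_force: [-5.4, 8.7, 12.9]
width: 39.5
```

```bash
python3 st.py -37 -5.8 19.6
```

```text
deck [-36.6542  -5.668   22.7504] F [-1.0891 -5.2861 15.5686] M [-1.3023  0.1499  0.2624] 39.537907542279385 j [ 0.5173  0.7845  1.4513 -0.4849  1.2178  2.3228] t 9.85
(array([-0.0342,  0.315 , -0.0144]), array([-0.0037, -0.0006, -0.0012]))
```

Call:
carry_out(
  delta_pos=[
    [0,-0.2,0],
    [1,-0.2,0],
    [2,-0.2,0],
    [3,-0.2,0],
    [3.5,-0.2,0],
    [3.5,-0.2,0],
  ],
  rotation=[
    [0,0,0],
    [0,0,0],
    [0,0,0],
    [0,0,0],
    [0,0,0],
    [0,0,0],
  ],
)

```text
t: 10.35
ee_pos: [632.9, 187.7, 99.7]
orientation: [-1.579, 0.907, -1.578]
ft_force: [-0.2, 8.5, 2.4]
width: 40.0
```

```bash
python3 st.py 30 -5.8 21
```

```text
deck [-2.0433 -5.339  22.8026] F [-6.1924 -0.1757  6.3627] M [-0.422   1.104   0.0041] 40.0209540285815 j [ 0.4799  0.7438  1.4865 -0.4953  1.2071  2.2923] t 10.35
(array([ 3.205 ,  0.1686, -0.0421]), array([-0.0036, -0.0014, -0.0036]))
```

Call:
carry_out(
  delta_pos=[
    [0.8,0,0],
    [1.6,0,0],
    [2.4,0,0],
    [3.2,0,0],
    [4,0,0],
    [4.8,0,0],
    [5.6,0,0],
    [6.3,0,0],
    [6.3,0,0],
    [6.3,0,0],
  ],
  rotation=[
    [0,0,0],
    [0,0,0],
    [0,0,0],
    [0,0,0],
    [0,0,0],
    [0,0,0],
    [0,0,0],
    [0,0,0],
    [0,0,0],
    [0,0,0],
  ],
)

```text
t: 11.18
ee_pos: [633.3, 132.9, 131.4]
orientation: [-1.581, 0.906, -1.579]
ft_force: [0.5, 7.6, 4.5]
width: 39.7
```

```bash
python3 st.py 70 -5.8 22
python3 - <<'E'
from h import *
save('scene','s4.png');save('wrist','w4.png')
s=cv2.imread('pics/s4.png');cv2.imwrite('pics/s4c.png',cv2.resize(s[160:360,310:510],None,fx=3,fy=3,interpolation=cv2.INTER_CUBIC))
E
```

```text
deck [61.254 -5.301 22.79 ] F [-4.341   0.6091  7.7518] M [-0.4583  0.8322  0.0185] 39.68773128542743 j [ 0.41    0.6739  1.5394 -0.517   1.196   2.2316] t 11.1833
(array([ 0.8748,  0.0771, -0.0492]), array([-0.0037, -0.0012, -0.002 ]))
```

View pics/s4c.png

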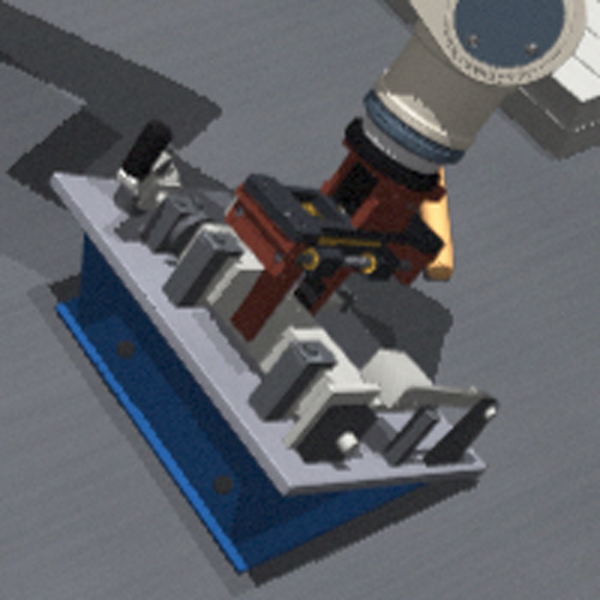

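View pics/w4.png

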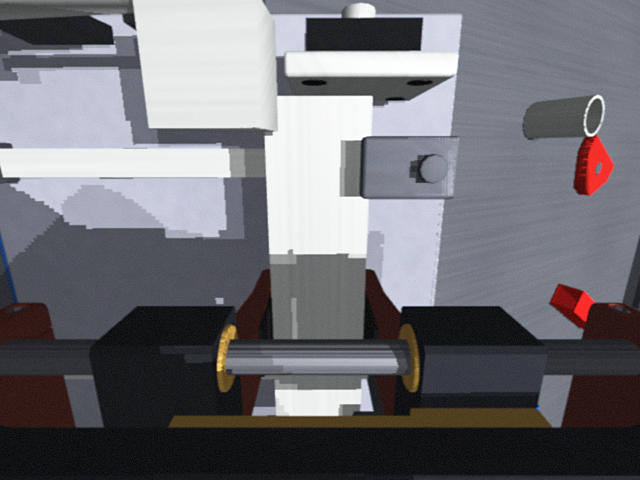

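The tube is under the lips' line at x≈61, with the left tooth still riding on its lower edge (px 275,128). I'll creep the rest of the way.

Call:
carry_out(
  delta_pos=[
    [0.3,0,0],
    [0.5,0,0],
    [0.7,0,0],
    [0.85,0,0],
    [0.85,0,0],
  ],
  rotation=[
    [0,0,0],
    [0,0,0],
    [0,0,0],
    [0,0,0],
    [0,0,0],
  ],
)

```text
t: 11.7
ee_pos: [633.3, 126.5, 135.1]
orientation: [-1.58, 0.906, -1.577]
ft_force: [0.2, 11.0, 1.3]
width: 39.8
```

```bash
python3 st.py 72 -5.8 22
python3 - <<'E'
from h import *
save('wrist','w5.png')
E
```

```text
deck [68.6274 -5.351  22.7934] F [-8.8661  0.3151  6.6503] M [-0.4256  1.5547  0.0158] 39.82568918820268 j [ 0.4009  0.6652  1.5454 -0.5182  1.1936  2.2226] t 11.7
(array([ 0.3376,  0.078 , -0.0449]), array([-0.004 , -0.0008, -0.0036]))
```

View pics/w5.png

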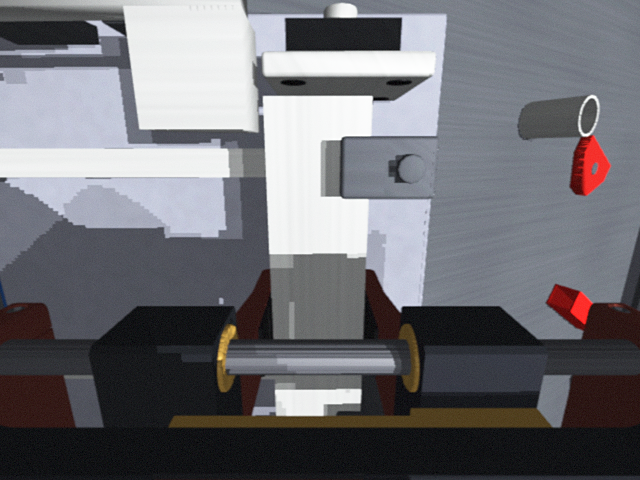

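Call:
carry_out(
  delta_pos=[
    [0.15,0,0],
    [0.25,0,0],
    [0.3,0,0],
    [0.3,0,0],
    [0.3,0,0],
  ],
  rotation=[
    [0,0,0],
    [0,0,0],
    [0,0,0],
    [0,0,0],
    [0,0,0],
  ],
)

```text
t: 12.17
ee_pos: [633.4, 124.6, 136.2]
orientation: [-1.579, 0.906, -1.577]
ft_force: [-0.3, 13.6, -0.8]
width: 39.8
```

```bash
python3 st.py 72 -5.8 22
```

```text
deck [70.8534 -5.3307 22.8113] F [-12.1779  -0.2103   6.0624] M [-0.4266  1.8245 -0.0537] 39.79587188083345 j [ 0.3981  0.6625  1.5472 -0.5184  1.1925  2.2196] t 12.1667
(array([ 0.1151,  0.0804, -0.0472]), array([-0.0042, -0.0007, -0.0045]))
```

Call:
carry_out(
  delta_pos=[
    [0.1,0,0],
    [0.2,0,0],
    [0.2,0,0],
    [0.2,0,0],
  ],
  rotation=[
    [0,0,0],
    [0,0,0],
    [0,0,0],
    [0,0,0],
  ],
)

```text
t: 12.5
ee_pos: [633.4, 124.6, 136.2]
orientation: [-1.576, 0.908, -1.574]
ft_force: [0.4, 20.4, -5.0]
width: 39.6
```

```bash
python3 st.py 70 -5.8 60
python3 - <<'E'
from h import *
save('scene','s6.png');save('top','t6.png');save('wrist','w6.png')
s=cv2.imread('pics/s6.png');t=cv2.imread('pics/t6.png')
a=cv2.resize(s[195:355,320:485],(412,400),interpolation=cv2.INTER_CUBIC)
b=cv2.resize(t[125:285,190:310],(300,400),interpolation=cv2.INTER_CUBIC)
cv2.imwrite('pics/c6.png',np.hstack([a,b]))
E
```

```text
deck [70.8247 -5.3193 22.826 ] F [-20.1528   0.5736   5.8663] M [-0.3089  3.0093 -0.1399] 39.55340644698489 j [ 0.3971  0.6612  1.5484 -0.5164  1.1897  2.2175] t 12.5
(array([-0.1109, -3.7168, -0.0299]), array([-0.0049, -0.0002, -0.0076]))
```

View pics/c6.png

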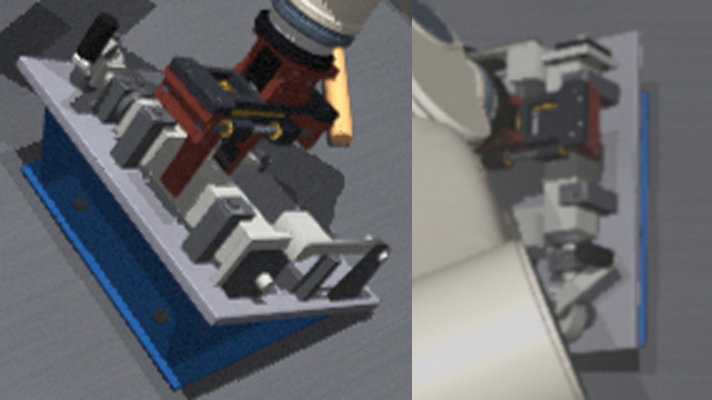

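View pics/w6.png

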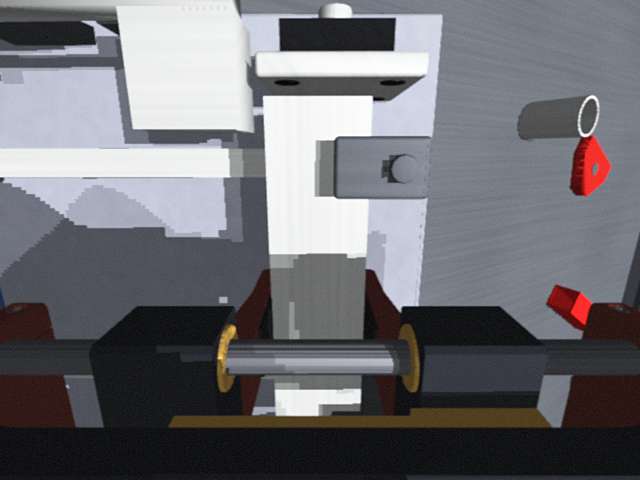

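Call:
carry_out(
  delta_pos=[
    [-0.25,0,0],
    [-0.25,0,0],
    [-0.25,0,0],
    [-0.25,0,0],
  ],
  rotation=[
    [0,0,0],
    [0,0,0],
    [0,0,0],
    [0,0,0],
  ],
  hand=90,
)

```text
t: 12.98
ee_pos: [632.1, 121.4, 135.4]
orientation: [-1.586, 0.906, -1.579]
ft_force: [0.1, -0.0, -0.8]
width: 56.6
```

Call:
carry_out(
  delta_pos=[
    [0,-1,0],
    [0,-3,0],
    [0,-6,0],
    [0,-10,0],
    [0,-14,0],
    [0,-17,0],
    [0,-17,0],
    [0,-17,0],
  ],
  rotation=[
    [0,0,0],
    [0,0,0],
    [0,0,0],
    [0,0,0],
    [0,0,0],
    [0,0,0],
    [0,0,0],
    [0,0,0],
  ],
)

```text
t: 13.65
ee_pos: [631.9, 208.2, 284.5]
orientation: [-1.582, 0.905, -1.578]
ft_force: [-0.3, -0.5, -0.6]
width: 56.7
```

```bash
python3 st.py 70 -5.8 60
python3 - <<'E'
from h import *
save('scene','s7.png');save('wrist','w7.png')
s=cv2.imread('pics/s7.png')
cv2.imwrite('pics/c7.png',cv2.resize(s[195:355,320:485],None,fx=3.7,fy=3.7,interpolation=cv2.INTER_CUBIC))
E
```

```text
deck [ 72.6496  -6.1104 193.0382] F [ 0.1604 -0.2797 -0.7782] M [-0.1644  0.2325  0.0991] 56.72566409254236 j [ 0.5062  0.5554  1.3628 -0.4569  1.4968  2.1668] t 13.65
(array([-0.2483, 13.3042, -0.0174]), array([-0.0036, -0.0004, -0.0013]))
```

View pics/c7.png

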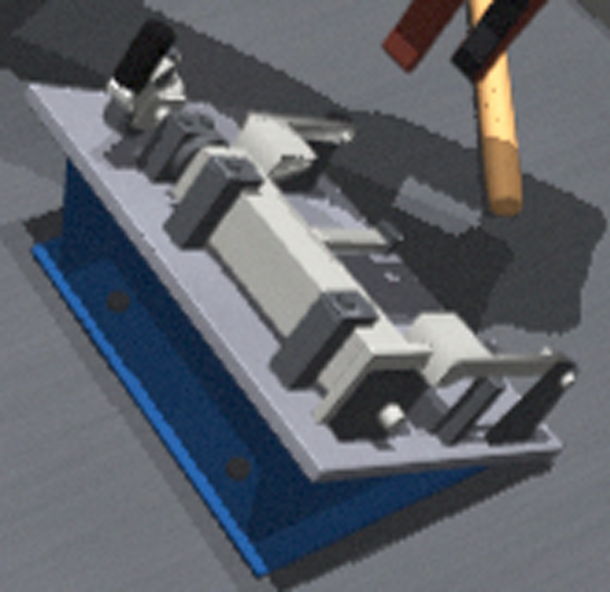

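View pics/w7.png

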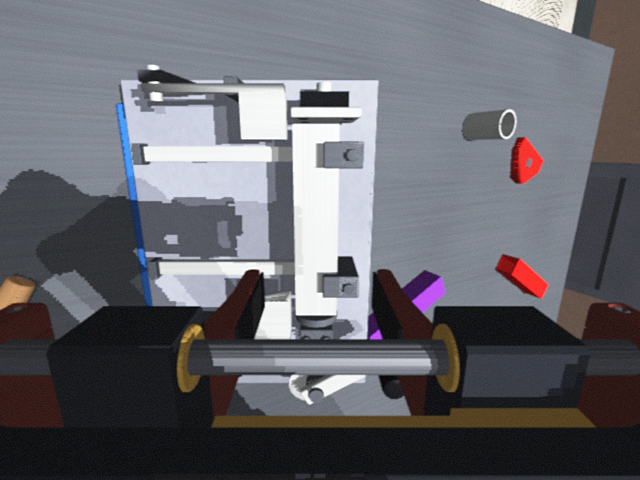

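The tube is home against the stops (wrist px 293–340 × 122–315). Both catches look the same as at rest. Next, the lever angle.

Run:
```python
from mv import *
z=np.load('w1.npz');tool=(z['p'],z['r'])
for c in (0,.1,.2,.3,.4,.5):
    ph=np.radians(50)-(c+(140-np.degrees(2.443))*np.pi/180)
    ph=-np.pi/2+2.443-c
    k=lambda zz:W([70+80*np.cos(ph),-177+80*np.sin(ph),zz])
    print(c,[70+80*np.cos(ph),-177+80*np.sin(ph)],'w1 top/bot',proj('wrist',[k(108),k(62)],tool),'scene',proj('scene',[k(108),k(62)]).round(1))
im=cv2.imread('pics/w1.png');cv2.imwrite('pics/kn.png',cv2.resize(im[60:200,80:280],None,fx=4,fy=4,interpolation=cv2.INTER_CUBIC))
# residual mean shift
print(proj('wrist',[W([70,-177,60])],tool))
im=cv2.imread('pics/s7.png');cv2.imwrite('pics/kn2.png',cv2.resize(im[190:240,330:390],None,fx=10,fy=10,interpolation=cv2.INTER_CUBIC))
```

```text
0 [np.float64(121.4512521367992), np.float64(-115.74015463980083)] w1 top/bot [[143.3949 188.1941]
 [170.3723 182.19  ]] scene [[372.1 209.3]
 [362.  224.7]]
0.1 [np.float64(127.30998985045015), np.float64(-121.18275299388816)] w1 top/bot [[134.3142 180.6774]
 [162.837  175.8126]] scene [[369.1 207.6]
 [359.  223. ]]
0.2 [np.float64(132.59610508967938), np.float64(-127.18305882933178)] w1 top/bot [[125.8023 172.2869]
 [155.8123 168.7073]] scene [[366.1 205.7]
 [356.1 221.2]]
0.3 [np.float64(137.25678073837383), np.float64(-133.68111907366136)] w1 top/bot [[117.9415 163.0757]
 [149.3672 160.9235]] scene [[363.2 203.8]
 [353.3 219.3]]
0.4 [np.float64(141.24544886606637), np.float64(-140.6120072568887)] w1 top/bot [[110.8133 153.1052]
 [143.5687 152.5176]] scene [[360.4 201.7]
 [350.6 217.3]]
0.5 [np.float64(144.52225601930343), np.float64(-147.90647223533395)] w1 top/bot [[104.497  142.4457]
 [138.4814 143.5529]] scene [[357.8 199.7]
 [348.  215.2]]
[[225.2832 106.7989]]
```

View pics/kn.png

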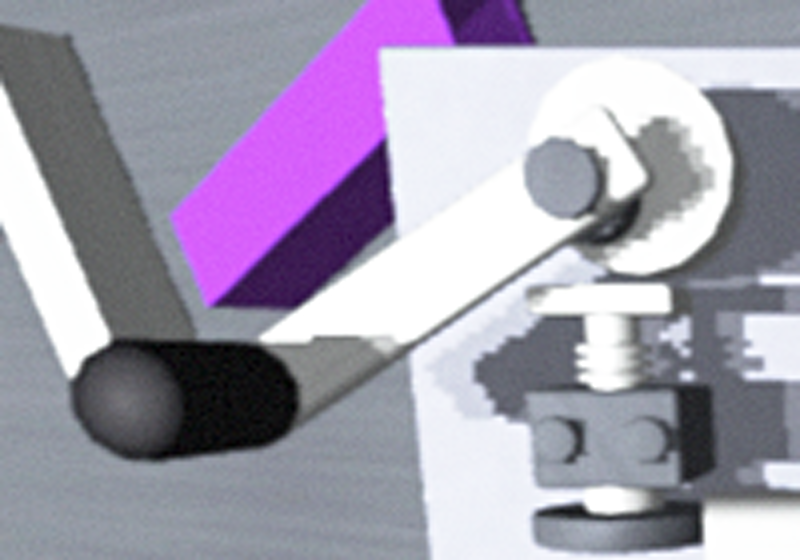

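View pics/kn2.png

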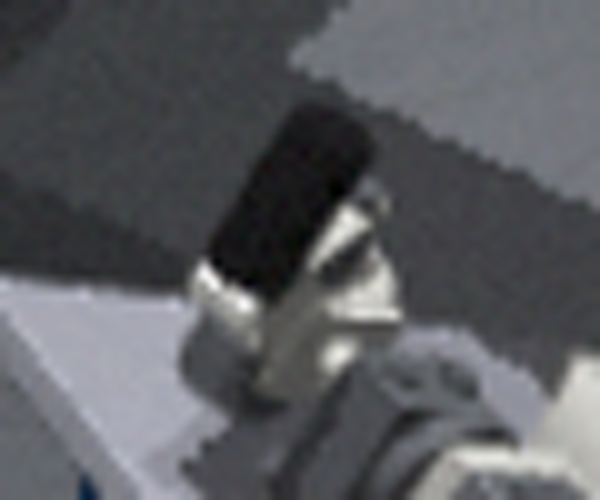

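```bash
cat >> mv.py <<'E'
RK=Rt(RD[:,1],-RD[:,2])
def knob(c,z=77): 
    ph=-np.pi/2+2.443-c
    return W([70.8+80*np.cos(ph),-177+80*np.sin(ph),z])
E
python3 - <<'E'
from mv import *
print(knob(.33,150),plan(knob(.33,150),RK))
E
```

```text
[502.9421 127.8835 280.5668] (array([  6.6502,   3.9717, -12.8295]), array([ 0.0024, -1.5697, -0.    ]))
```

Call:
carry_out(
  delta_pos=[
    [1.5,0,-3],
    [3,0,-6],
    [4.5,1,-9],
    [6.65,2,-12.8],
    [6.65,3,-12.8],
    [6.65,4,-12.8],
    [6.65,4,-12.8],
    [6.65,4,-12.8],
    [6.65,4,-12.8],
    [6.65,4,-12.8],
    [6.65,4,-12.8],
    [6.65,4,-12.8],
  ],
  rotation=[
    [0,-0.12,0],
    [0,-0.24,0],
    [0,-0.36,0],
    [0,-0.48,0],
    [0,-0.6,0],
    [0,-0.72,0],
    [0,-0.84,0],
    [0,-0.96,0],
    [0,-1.08,0],
    [0,-1.2,0],
    [0,-1.32,0],
    [0,-1.44,0],
  ],
)

```text
t: 14.75
ee_pos: [502.9, 127.0, 279.2]
orientation: [-2.094, 0.07, -0.123]
ft_force: [-0.3, 0.3, -0.1]
width: 56.7
```

Call:
carry_out(
  delta_pos=[
    [0,0,0],
    [0,0,0],
    [0,0,0],
  ],
  rotation=[
    [0,-0.1,0],
    [0,-0.13,0],
    [0,-0.13,0],
  ],
)

```text
t: 15.0
ee_pos: [502.9, 127.2, 279.3]
orientation: [-2.097, -0.006, 0.008]
ft_force: [0.6, -0.5, -0.0]
width: 56.9
```

Run:
```python
from ov import *
import mv
o=ctrl.get_obs(); save('wrist','w8.png')
print(o['qpos'],mv.dk(o['ee_pos']),mv.plan(mv.knob(.33,77),mv.RK))
im=cv2.imread('pics/w8.png')
for z in(108,62):
    q=proj('wrist',[mv.knob(.33,z)],(o['ee_pos'],o['orientation']))[0];print(q);cv2.circle(im,tuple(np.int32(q)),3,(0,255,0),-1)
cv2.imwrite('pics/w8o.png',im)
```

```text
[ 0.4915  0.3358  1.726  -0.4689  1.3702  0.6463] [ 139.2964 -135.744   148.5088] (array([0.009 , 7.1747, 0.0116]), array([ 0.0021, -0.0006, -0.003 ]))
[317.6402 264.713 ]
[317.7433 244.5817]
```

View pics/w8o.png

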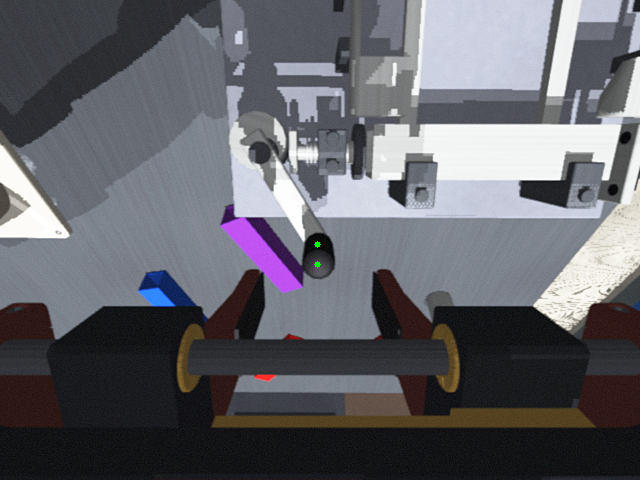

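The knob is at px (318,264), dead on the prediction, so c≈0.33. I'll descend and grip.

Call:
carry_out(
  delta_pos=[
    [0,3,0],
    [0,5.5,0],
    [0,7.1,0],
    [0,7.1,0],
    [0,7.1,0],
  ],
  rotation=[
    [0,0,0],
    [0,0,0],
    [0,0,0],
    [0,0,0],
    [0,0,0],
  ],
)

```text
t: 15.47
ee_pos: [503.4, 92.1, 218.5]
orientation: [-2.096, -0.005, 0.006]
ft_force: [-0.1, 0.1, 1.0]
width: 56.8
```

Call:
carry_out(
  delta_pos=[
    [0,0,0],
    [0,0,0],
    [0,0,0],
    [0,0,0],
    [0,0,0],
    [0,0,0],
  ],
  rotation=[
    [0,0,0],
    [0,0,0],
    [0,0,0],
    [0,0,0],
    [0,0,0],
    [0,0,0],
  ],
  hand=255,
)

```text
t: 15.97
ee_pos: [504.1, 93.1, 219.5]
orientation: [-2.095, -0.008, 0.004]
ft_force: [0.8, 1.5, 2.0]
width: 21.5
```

Run:
```python
from mv import *
o=ctrl.get_obs();print(dk(o['ee_pos']),RD.T@o['ft_force'],o['width'],o['qpos'])
c0=.33
for c in np.arange(.33,2.6,.1): 
    d=plan(knob(c),RK)[0]; print(round(c,2),d.round(2))
print(plan(knob(2.443),RK)[0],plan(knob(.33),RK)[1])
```

```text
[ 138.9267 -134.8177   79.7633] [-0.2816  0.8316  2.4945] 21.475151372813308 [ 0.437   0.3868  1.8082 -0.5044  1.227   0.6704]
0.33 [-0.09  0.28 -0.04]
0.43 [-0.79  0.28 -0.42]
0.53 [-1.53  0.28 -0.72]
0.63 [-2.3   0.28 -0.95]
0.73 [-3.08  0.28 -1.11]
0.83 [-3.88  0.28 -1.18]
0.93 [-4.68  0.28 -1.17]
1.03 [-5.48  0.28 -1.09]
1.13 [-6.26  0.28 -0.92]
1.23 [-7.02  0.28 -0.68]
1.33 [-7.75  0.28 -0.37]
1.43 [-8.45  0.28  0.02]
1.53 [-9.11  0.28  0.48]
1.63 [-9.72  0.28  1.  ]
1.73 [-10.27   0.27   1.58]
1.83 [-10.76   0.27   2.21]
1.93 [-11.19   0.27   2.88]
2.03 [-11.55   0.27   3.6 ]
2.13 [-11.83   0.27   4.35]
2.23 [-12.04   0.27   5.12]
2.33 [-12.17   0.27   5.91]
2.43 [-12.22   0.27   6.71]
2.53 [-12.19   0.27   7.51]
[-12.2197   0.2724   6.8101] [ 0.0004 -0.0002  0.0001]
```

Call:
carry_out(
  delta_pos=[
    [-0.7,0,-0.38],
    [-1.44,0,-0.68],
    [-2.21,0,-0.91],
    [-2.99,0,-1.07],
    [-3.79,0,-1.14],
    [-4.59,0,-1.13],
    [-5.39,0,-1.05],
    [-6.17,0,-0.88],
    [-6.93,0,-0.64],
    [-7.66,0,-0.33],
    [-8.36,0,0.06],
    [-8.36,0,0.06],
  ],
  rotation=[
    [0,0,0],
    [0,0,0],
    [0,0,0],
    [0,0,0],
    [0,0,0],
    [0,0,0],
    [0,0,0],
    [0,0,0],
    [0,0,0],
    [0,0,0],
    [0,0,0],
    [0,0,0],
  ],
)

```text
t: 16.97
ee_pos: [418.7, 92.6, 219.4]
orientation: [-2.096, -0.007, 0.006]
ft_force: [-2.4, 1.3, 7.8]
width: 21.5
```

Run:
```python
from mv import *
o=ctrl.get_obs();k=dk(o['ee_pos']);print(k,RD.T@o['ft_force'],o['width'],o['qpos'])
v=k[:2]-[70.8,-177];print('r',np.hypot(*v),'c',2.443-np.pi/2-np.arctan2(v[1],v[0]))
c0=knob(1.43)
for c in np.arange(1.43,2.6,.1): print(round(c,2),(RK.T@(knob(c)-c0)/10).round(2))
print((RK.T@(knob(2.443)-c0)/10).round(2))
```

```text
[ 138.7632 -220.2173   79.7059] [ 2.7883 -2.3451  7.436 ] 21.54942073159248 [ 0.5109  0.2843  1.9679 -0.489   1.2066  0.7542]
r 80.54022834502449 c 1.4385982157859374
1.43 [0. 0. 0.]
1.53 [-0.66 -0.    0.46]
1.63 [-1.26  0.    0.98]
1.73 [-1.82 -0.    1.55]
1.83 [-2.31 -0.    2.18]
1.93 [-2.74  0.    2.86]
2.03 [-3.09  0.    3.58]
2.13 [-3.38 -0.    4.32]
2.23 [-3.58 -0.    5.1 ]
2.33 [-3.71  0.    5.89]
2.43 [-3.76  0.    6.68]
2.53 [-3.74  0.    7.48]
[-3.77 -0.    6.79]
```

Call:
carry_out(
  delta_pos=[
    [-0.66,0,0.46],
    [-1.26,0,0.98],
    [-1.82,0,1.55],
    [-2.31,0,2.18],
    [-2.74,0,2.86],
    [-3.09,0,3.58],
    [-3.38,0,4.32],
    [-3.58,0,5.1],
    [-3.71,0,5.89],
    [-3.77,0,6.79],
    [-3.77,0,6.79],
    [-3.77,0,6.79],
  ],
  rotation=[
    [0,0,0],
    [0,0,0],
    [0,0,0],
    [0,0,0],
    [0,0,0],
    [0,0,0],
    [0,0,0],
    [0,0,0],
    [0,0,0],
    [0,0,0],
    [0,0,0],
    [0,0,0],
  ],
)

```text
t: 17.97
ee_pos: [380.9, 151.5, 185.2]
orientation: [-2.095, -0.006, 0.006]
ft_force: [-2.2, 4.5, 7.6]
width: 21.7
```

Run:
```python
from mv import *
o=ctrl.get_obs();k=dk(o['ee_pos']);print(k,RD.T@o['ft_force'],o['width'],o['qpos'],o['t'])
v=k[:2]-[70.8,-177];print('r',np.hypot(*v),'c',2.443-np.pi/2-np.arctan2(v[1],v[0]))
save('wrist','w9.png');save('top','t9.png');save('scene','s9.png')
```

```text
[  70.3772 -257.5539   79.6392] [-0.141  -2.1354  8.8612] 21.670223488017516 [ 0.6541  0.3429  1.9856 -0.4446  1.1867  0.8939] 17.9667
r 80.55500325049455 c 2.448248952211058
```

View pics/w9.png

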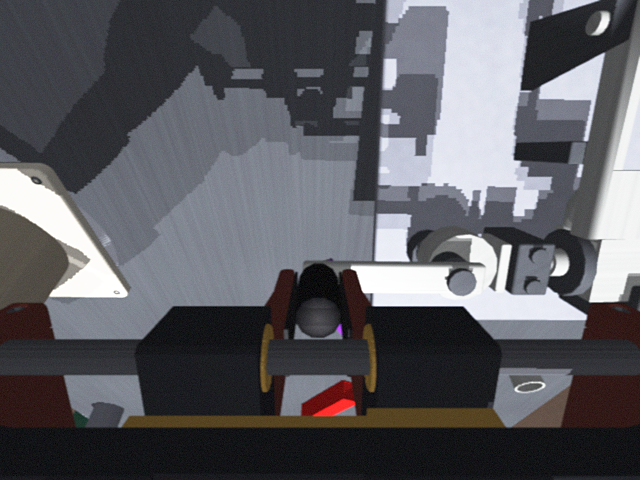

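Call:
carry_out(
  delta_pos=[
    [0,0,0],
    [0,0,0],
    [0,0,0],
    [0,0,0],
  ],
  rotation=[
    [0,0,0],
    [0,0,0],
    [0,0,0],
    [0,0,0],
  ],
  hand=110,
)

```text
t: 18.45
ee_pos: [381.7, 150.8, 184.7]
orientation: [-2.096, -0.007, 0.006]
ft_force: [-0.1, -0.5, -0.7]
width: 44.9
```

Call:
carry_out(
  delta_pos=[
    [0,-1,0],
    [0,-3,0],
    [0,-6,0],
    [0,-9,0],
    [0,-13,0],
    [0,-15,0],
    [0,-15,0],
    [0,-15,0],
  ],
  rotation=[
    [0,0,0],
    [0,0,0],
    [0,0,0],
    [0,0,0],
    [0,0,0],
    [0,0,0],
    [0,0,0],
    [0,0,0],
  ],
)

```text
t: 19.12
ee_pos: [381.9, 227.0, 315.6]
orientation: [-2.094, -0.01, 0.004]
ft_force: [1.0, 0.2, -0.9]
width: 49.5
```

Run:
```python
from mv import *
o=ctrl.get_obs();print(dk(o['ee_pos']),o['width'],o['t'],o['qpos'])
np.savez('w10.npz',p=o['ee_pos'],r=o['orientation'])
save('wrist','w10.png')
im=cv2.imread('pics/w10.png')
for z in(108,62):
  for c in (2.343,2.443,2.543):
    q=proj('wrist',[knob(c,z)],(o['ee_pos'],o['orientation']))[0];print(z,c,q)
```

```text
[  70.1901 -255.9697  230.3664] 49.48485722305331 19.1167 [ 0.765   0.2372  1.7716 -0.373   1.5129  0.8512]
108 2.343 [316.3969 242.8592]
108 2.443 [315.941 234.179]
108 2.543 [316.3884 225.374 ]
62 2.343 [316.4203 230.5318]
62 2.443 [316.0245 222.9157]
62 2.543 [316.4133 215.2046]
```

View pics/w10.png

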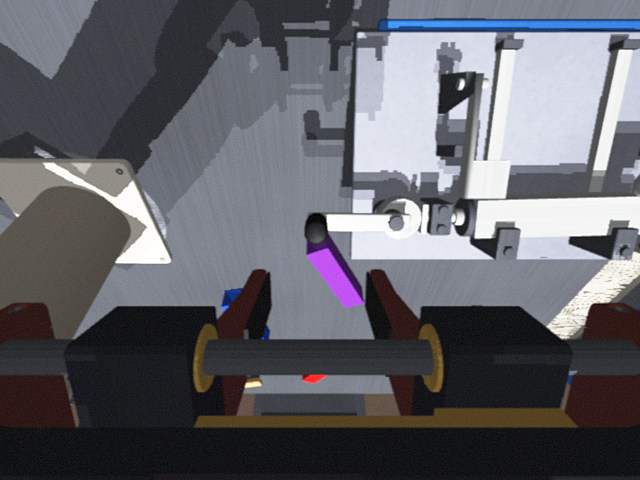

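Run:
```python
from ov import *
import mv
z=np.load('w10.npz');tool=(z['p'],z['r'])
im=cv2.imread('pics/w10.png')
crop=(290,550,160,290);s=3
draw(im,'wrist',np.r_[mv.W([.8,0,0]),mv.D[3]],s,crop,tool,'w10o.png')
b=cv2.imread('pics/w10o.png')
for P,c in [(mv.knob(2.443,108),(0,255,0)),(mv.W([70.8,-177,58]),(255,0,0)),(mv.knob(2.443,58),(255,0,255))]:
    q=(proj('wrist',[P],tool)[0]-[290,160]+.5)*s-.5;print(q);cv2.circle(b,tuple(np.int32(q)),3,c,-1)
# knob outline circle at 108
cv2.imwrite('pics/w10o.png',b)
cv2.imwrite('pics/w10c.png',cv2.resize(im[190:260,300:480],None,fx=4.4,fy=4.4,interpolation=cv2.INTER_CUBIC))
```

```text
[ 78.8192 223.5352]
[311.8406 187.1916]
[ 79.0888 187.2219]
```

View pics/w10o.png

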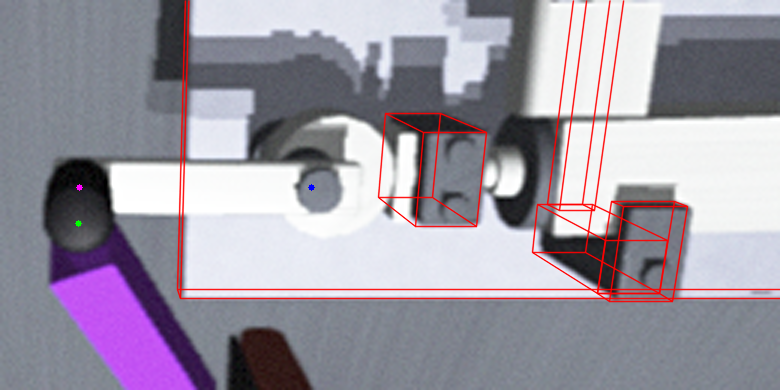

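View pics/w10c.png

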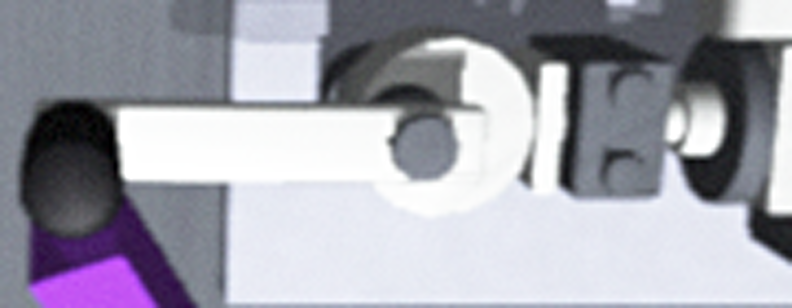

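Run:
```python
from h import *
save('scene','s11.png');save('top','t11.png')
s=cv2.imread('pics/s11.png')
cv2.imwrite('pics/c11.png',cv2.resize(s[195:355,320:485],None,fx=3.7,fy=3.7,interpolation=cv2.INTER_CUBIC))
```

```text
(no output)
```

View pics/c11.png

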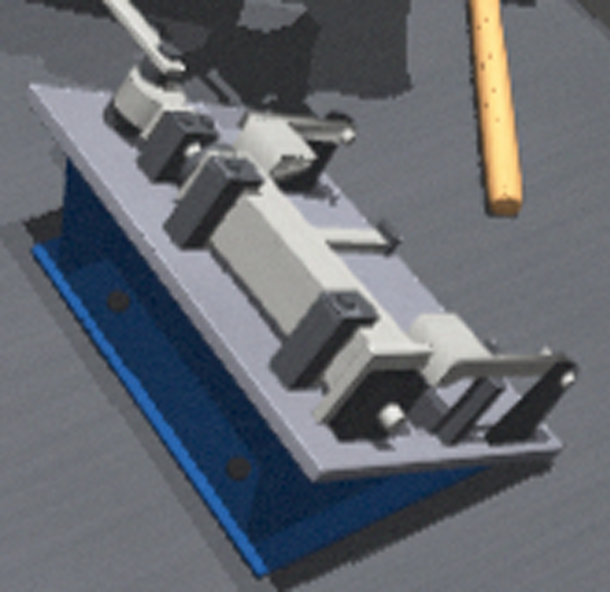

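View pics/t11.png

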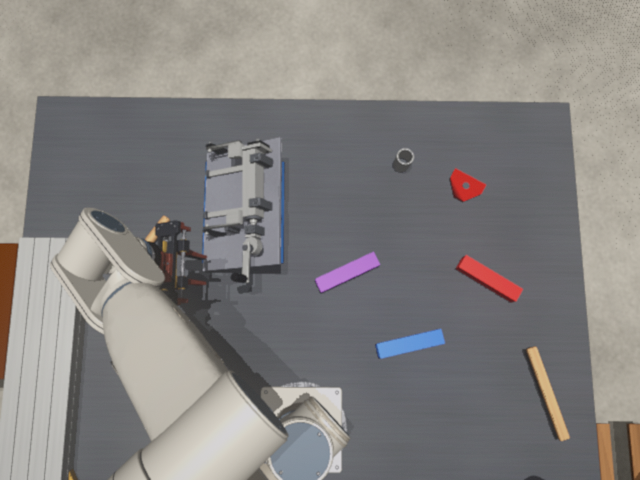

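Call:
carry_out(
  delta_pos=[
    [4,0,0],
    [8,0,0.5],
    [12,0,1],
    [16,0,2],
    [20,0,3],
    [24,0,4],
    [24,0,4],
    [24,0,4],
    [24,0,4],
  ],
  rotation=[
    [0,0,0],
    [0,0,0],
    [0,0,0],
    [0,0,0],
    [0,0,0],
    [0,0,0],
    [0,0,0],
    [0,0,0],
    [0,0,0],
  ],
)

```text
t: 20.02
ee_pos: [620.7, 261.7, 292.9]
orientation: [-2.097, -0.005, 0.008]
ft_force: [-0.3, -0.1, -0.6]
width: 50.3
```

Run:
```python
from ov import *
import mv
o=ctrl.get_obs();print(mv.dk(o['ee_pos']),o['t'],o['ft_force'])
save('wrist','w12.png')
im=cv2.imread('pics/w12.png')
draw(im,'wrist',np.r_[mv.W([.8,0,0]),mv.D[3]],1.25,(0,640,0,480),(o['ee_pos'],o['orientation']),'w12o.png')
cv2.imwrite('pics/w12c.png',cv2.resize(im[100:290,150:560],None,fx=1.9,fy=1.9,interpolation=cv2.INTER_CUBIC))
```

```text
[ 30.4186 -16.9447 227.1706] 20.0167 [-0.2894 -0.1131 -0.5662]
```

View pics/w12o.png

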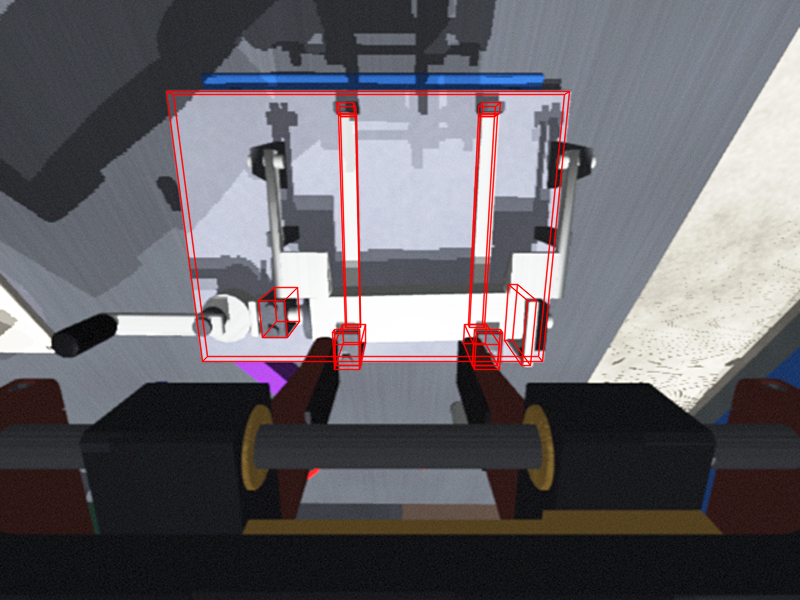

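View pics/w12c.png

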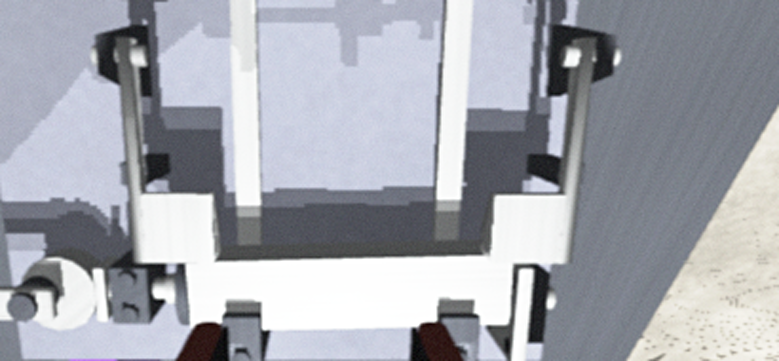

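The tube looks slightly skewed in the seat, so I'll measure it.

Run:
```python
from mv import *
o=ctrl.get_obs();tool=(o['ee_pos'],o['orientation'])
im=cv2.imread('pics/w12.png')
D0=W([.8,0,0])
s=4.2;c=(235,430,215,285)
b=cv2.resize(im[c[2]:c[3],c[0]:c[1]],None,fx=s,fy=s,interpolation=cv2.INTER_CUBIC)
for cx in(70,64.5):
  for x in(cx-20,cx+20):
    q=(proj('wrist',[W([x+.8,-90,52.5]),W([x+.8,90,52.5])],tool)-[c[0],c[2]]+.5)*s-.5
    cv2.line(b,tuple(np.int32(q[0])),tuple(np.int32(q[1])),(0,0,255) if cx==70 else (0,200,0),1)
cv2.imwrite('pics/w12z.png',b)
im=cv2.imread('pics/w7.png');cv2.imwrite('pics/w7z.png',cv2.resize(im[70:340,220:400],None,fx=2.2,fy=2.2,interpolation=cv2.INTER_CUBIC))
```

```text
(no output)
```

View pics/w12z.png

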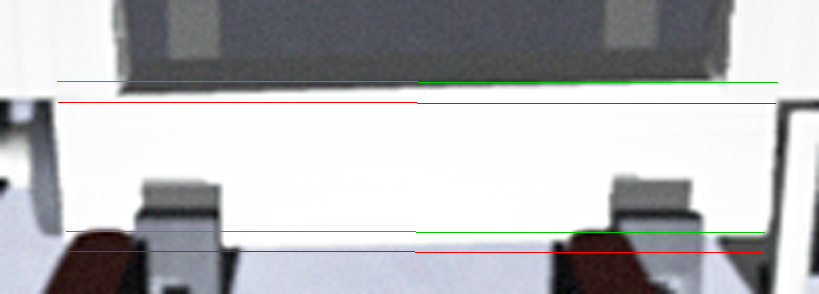

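View pics/w7z.png

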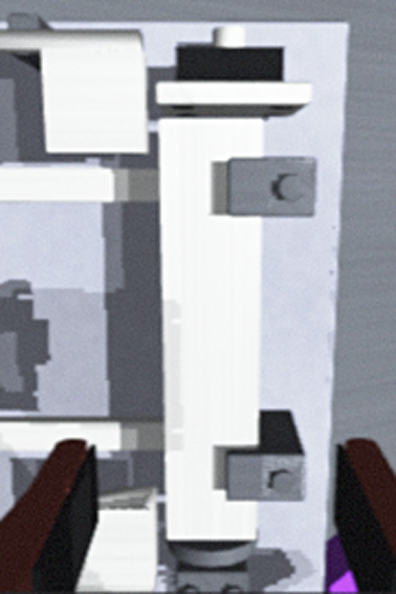

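Run:
```python
from mv import *
o=ctrl.get_obs();tool=(o['ee_pos'],o['orientation'])
im=cv2.imread('pics/w12.png')
c=(30,250,220,300);s=3.6
b=cv2.resize(im[c[2]:c[3],c[0]:c[1]],None,fx=s,fy=s,interpolation=cv2.INTER_CUBIC)
for cc,col in((2.383,(0,0,255)),(2.443,(0,255,0)),(2.503,(255,0,0))):
    for z in(108,):
        q=(proj('wrist',[knob(cc,z),knob(cc,62),W([70.8,-177,62])],tool)-[c[0],c[2]]+.5)*s-.5
        for i in range(2): cv2.line(b,tuple(np.int32(q[i])),tuple(np.int32(q[i+1])),col,1)
cv2.imwrite('pics/w12k.png',b)
```

View pics/w12k.png

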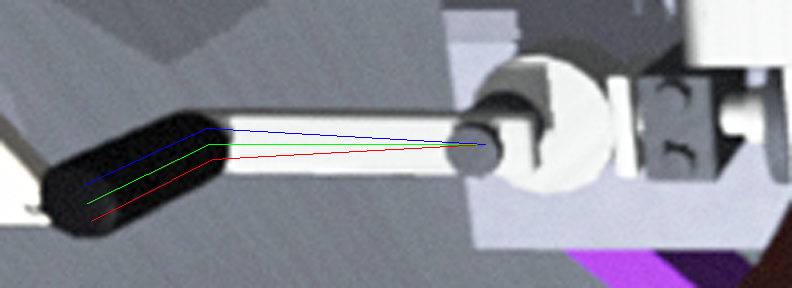

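The lever still sits on the 2.443 line, the arm is clear of everything, and the bystanders are where they were. Handing in.

```bash
python3 -c "
from workcell import ctrl
print(ctrl.close_job())"
```

```text
the job is handed in; nothing more can be done
None
```

The tube is loaded in the fixture and clamped, and I handed the job in at about 20 s with the arm clear of everything. I gripped the white-grey steel tube and laid it on both rails. I slid it up under the lips and past both catches until it met the stops, with about 20 N of push. Then I let go and turned the cam lever by its knob from about 0.33 to 2.44 rad before letting go of that too.

**Last checks:**
- **Catches:** both look symmetric and at their rest height behind the tube.
- **Cam:** the lever lies on the 2.443 line to within about 0.01 rad, with the knob released.
- **Tube:** it is clamped between the pad and the foot plate. I judged this from the pictures only; the pad's travel was not measured.
- **Bystanders:** the offcut, magnet and colored look-alikes have not moved. The part of the hammer I could see is in place, but the arm hid its head in the last top view.

**One check was not perfect:** before clamping, the tube lay square against the stops. After clamping, it sits about 3–4 mm lower on average, with the left end about on its catch, and is skewed by about 0.02 rad. That is within the 5.5 mm the notes allow, so I left it.

My fitted deck position was also about 2–3 mm too low along its normal. I found this by touch when laying the tube and allowed for it.

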